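# Put the big die away in the games chest

## Robot

A 6-joint arm with a two-finger parallel gripper is mounted at the origin on the work surface. World frame = base frame: x ahead of the robot, y to its left, z up, the work surface at z = 0. Lengths are in m, angles in rad, forces in N, time in s.
With the tool pointing down it reaches from about 0.35 to 0.975 m from the base axis. Payload 4.9 kg.
Tool frame: the origin (TCP) lies midway between the tips of the shut fingers; the grasp point (between the pads) lies 19 mm behind it (grip_depth is the distance from the TCP to the grasp point, in m); y points along the fingers, z is the direction in which the jaws open and shut, and the axes are right-handed (so a half turn about y gives the same grasp; the last joint's range is limited). The gripper opens to 85 mm and grips with 20 to 120 N. Pads are 22 mm wide; open, the fingers measure 114 mm over their backs; the gripper's body (76 mm by 85 mm) begins 54 mm behind the grasp point. The pads swing forward as they close: fully open they stand 13 mm farther back than shut.
Start: joints at [-1.294, 0.053, 1.613, -0, 1.476, -0.119], TCP at [0.241, -0.577, 0.231] pointing down, gripper open.
Joint ranges: [-3.01, 3.01], [-1.01, 2.22], [0.06, 2.58], [-1.02, 4.17], [0.09, 2.62], [-3.14, 3.14]. Speed limits (rad/s): [2.57, 2.57, 3.14, 3.14, 3.14, 3.14].

## Interface

Orientations are given as [roll, pitch, yaw] about the fixed x, y, z axes, in that order (R = Rz(yaw) Ry(pitch) Rx(roll)).
In Python, from bench import * gives the robot as it stands. The module is installed in compiled form; this text tells all that it offers.
- The arm moves only by the tool carry_out, never from a script. Its argument "steps" is a list of rows, each an object with "xyz": the shift along the world's x, y, z in units of 30 mm (1.0 is 30 mm), a list of three; "delta_rot": the turn, a rotation vector about the world's x, y, z in units of 5 degrees (1.0 is 5 degrees), a list of three; "fingers": the opening, from 0 (shut) to 1 (fully open). In form: [{"xyz": [tx, ty, tz], "delta_rot": [rx, ry, rz], "fingers": fingers}, ...]. A call has 1 to 10 rows; each row shifts and turns the commanded pose from where the row before left it; what a row does not reach is not made up. A row lasts 1/12 s, in which the tool goes at most 41.7 mm and 7.16 degrees, less where a joint would pass 70% of its speed; a pose out of reach is approached as far as the arm can. A call is refused whole if a number of a shift passes 1 or a number of a turn 1, either way. A call with a gripper value outside its range is refused whole. The fingers move at their own pace and stop on an object; the grip force is fixed at half the most. Time passes only in rows, so rows that do not move let the fingers close. It gives the time, the measured TCP pose, the force and the opening at its end, in the units of the state.
- sense(): the state, without advancing time (a new reading comes with each control period).
- read_camera(name): name is "scene" or "top" or "wrist"; returns the picture (480x640x3 uint8, blue, green, red); there is no depth.
- camera_info(name): a dict with "mtx" (3x3 intrinsics, pixels), "R" (3x3) and "t" (3): a world point X has camera coordinates R X + t; the wrist camera has in their place "tool_from_camera" (4x4, takes a point from camera to tool coordinates, whose origin is the TCP and whose axes are the tool frame's). Camera axes: x right, y down, z forward; pixel columns grow to the right and rows downward; lengths in m; the calibration is good to about 2 mm. The wrist camera is an equidistant fisheye: a pixel r from the principal point sees the ray r / f radians off the axis. A picture is of the moment at which its call begins: read the wrist's pose just before it. camera_info takes no time and is no camera call.
- close_job(): hands the job in, once; it reports no verdict.
Trained networks look in the newest picture that a camera, given by its name, has taken for a name from the list of things; names that differ only in an ending like _2 or _b are one class to them, and where a whole thing is asked for, a point or a joint stands for the part that bears it (a point fixed in the world has none). Each returns a list of dicts, best first, with "p" (0 to 1); they miss things now and then, are a little off and sometimes report something else, mostly with a low value. They report only what shows in the picture. A call takes as long as a camera call. They do not tell look-alikes from the thing itself.
- outline_of(camera, name): "region" (480x640 bool, what is visible of it) and "xy" ([column, row] in pixels, amid what is visible of it).
The state is a dict: "clock": time; "joint_pos": joint angles; "qvel": joint speeds; "joint_torque": joint torques, N m; "tcp_pos": TCP position; "ee_rot": TCP orientation; "force": force on the tool from outside, world axes, zero at the start; "moment": the same for the moment, N m; "gripper_width": finger opening in m.
Only numpy, scipy, OpenCV 4.12 (cv2) and the standard library are available. Lean on these libraries where they do the work, as an engineer would, in place of code of your own. Each camera call takes 0.05 s, during which the arm holds its last target.

## Task

Open the dark wooden chest on the shelf: raise its lid until the folding stay snaps straight and locks, and let the lid stand on it. Then put the larger of the two metal dice gently on the chest's floor, break the stay again by pushing its middle joint back and down, and lower the lid by hand until it is fully shut, without letting it fall, straining the stay or upsetting the other things on the shelf.

Things in the scene. Friction and masses are not known exactly. Their poses are not given: they have to be found in the camera images.
- chest: Fixed dark wood chest, grey felt floor, 150 (x) x 220 (y) x 75 high without lid; walls and floor 8 thick (inside 134 x 204 x 67 deep). Origin: centre of its underside. x points from its front (handle side, towards the robot) to the hinge side, y left, z up. The stay is inside by the right wall (chest y below -40): keep the die on the left half of the floor.
- lid (a joint): Lid angle, rad: 0 shut, growing as it is raised. A 150 x 220 x 12 board, about 0.5 kg, hinge friction 0.16 N m: with the stay broken it stands alone above about 1.15 rad, much lower it falls. The stay locks at some angle from 1.35 to 1.66, set differently each time, to be found by feel: resistance rises steeply at the end of the lift (stop at 4 to 8 N); let go there, it stands locked.
- hinge (a point): Middle of the lid's hinge line, on the top edge of the chest's far wall: 75 along x and 75 up from the chest's origin. The hinge line runs along chest y.
- handle (a point): Centre of the lid's handle: a brass bar 16 across, 30 long along chest y, on a 10 wide stem, 35 beyond the lid's front edge. Lid shut: 185 in front of the hinge line, 6 above it. Pinch its end faces (30 apart along y) from above at any lid angle; the lid pivots between the fingers. 3 N lifts it; over 12 N against the straight stay, up or down, strains it.
- knuckle (a point): Middle joint of the stay: centre of its dark steel roller, 16 across, 48 long along y, standing out 45 from the arms to the left; press here. Lid locked open: about 33 above the chest's top edge, 45 to 65 in front of the hinge line, 25 to 45 before the lid. Break by pushing it back (to the hinge) and down at 45 deg, 1 to 5 N (25 at most), 23 to 30 mm; let go too early it locks again. The lid then leans forward.
- stay_foot (a point): Lower pivot of the stay, on a bracket clamped in a slot inside the chest's right wall, 4 below the top edge, 80 to 100 in front of the hinge line. It stays put unless the stay is strained: it then slips along its slot, which spoils the job.
- stay_lower (a point): The lower arm of the stay (51 long, pivot to pivot): this point is its lower pivot; x axis along the arm to the knuckle, z axis square to the arm, pointing up and to the front when the lid is open.
- stay_pin (a point): Upper pivot of the stay, on the lid's underside (end of the 51 long upper arm). In the frame of the lower arm its z is about -9 when the stay is locked (just past straight) and positive when it is folded.
- die_large_center (a point): Centre of the larger steel die, a 24 cube (about 0.1 kg) loose on the shelf, axes square to its faces.
- die_small_center (a point): Centre of the smaller steel die, a 15 cube on the shelf: leave it alone.
- mug: Bystander, loose: black ceramic mug, 80 across, 90 tall; origin under its centre, z up. Leave it where it stands.
- hourglass: Bystander, loose: orange plastic hourglass frame, 68 across, 110 tall; origin under its centre, z up. Leave it where it stands.
- tin_box: Bystander, loose: tin box with a sliding door in its front, 70 x 110 x 50; origin under its centre, z up. Leave it where it stands.
- candle_jar: Bystander, loose: amber glass jar with a wooden cap, 60 across, 60 tall; origin under its centre, z up. Leave it where it stands.
Mind the look-alikes: they are no part of the job. What is shaped like the part that bears die_large_center but pink or yellow is not meant.

How it is judged:
By the outcome, as a careful person would: the job done as asked, in the order asked, and still so for the second after the job is handed in, with the robot touching nothing.
It also fails if it takes over 72 s, if anything falls off the work surface, if the arm or the gripper's body presses on something with over 40 N, if the wrist force passes 120 N, or if a joint passes its speed limit or range.

## Working session

There is one attempt and no reset: what is moved stays moved. The work goes in short steps, Python scripts to look and compute and a tool call to move; the robot and the scene stay as the last step left them, time stands still between calls to the robot, and variables do not carry over. Pictures are saved under pics/ and viewed, and the job is handed in when it is done.

Besides the shell and the picture viewer there is one more tool, called after ">>>" by a JSON object that holds its "fn" and its "kwargs", one argument or row to a line. carry_out: Moves the arm, as the interface text tells. Its arguments: {"type":"object","properties":{"steps":{"type":"array"}},"required":["steps"]}

```bash
mkdir -p pics; ls; python3 - <<'E'
from bench import *
import cv2
s=sense()
print({k:(v if not hasattr(v,'round') else v) for k,v in s.items()})
for c in ["scene","top","wrist"]:
    im=read_camera(c); cv2.imwrite(f"pics/a_{c}.png",im)
    print(c,camera_info(c))
print(sense()['clock'])
E
```

```text
pics
{'clock': 0.0, 'joint_pos': array([-1.29400544e+00,  5.33802431e-02,  1.61430585e+00, -2.50661406e-05,
        1.47598641e+00, -1.18987035e-01]), 'qvel': array([-0.00143248, -0.00083155, -0.00083952,  0.00021358,  0.00069146,
       -0.00059554]), 'joint_torque': array([ 1.45308553e-03, -3.93677545e+01, -3.70171595e+01, -7.99256009e-05,
        6.96938179e-03, -1.96749966e-05]), 'tcp_pos': array([ 0.24078307, -0.57607913,  0.23004144]), 'ee_rot': array([-1.57286443e+00,  2.22119209e-04, -2.74581257e+00]), 'force': array([-0.92450801,  0.40895236,  0.20415883]), 'moment': array([-0.03025827, -0.01173118, -0.01007628]), 'gripper_width': 0.08522737586730401}
scene {'mtx': array([[535.59094519,   0.        , 307.8575162 ],
       [  0.        , 535.59094519, 243.4369879 ],
       [  0.        ,   0.        ,   1.        ]]), 'R': array([[-0.55479765,  0.83197946,  0.00312263],
       [ 0.48700946,  0.32779611, -0.80955018],
       [-0.6745527 , -0.44761579, -0.58704238]]), 't': array([ 0.28554365, -0.18537135,  1.63636914])}
top {'mtx': array([[616.17465399,   0.        , 326.15307753],
       [  0.        , 616.17465399, 238.7489221 ],
       [  0.        ,   0.        ,   1.        ]]), 'R': array([[ 0.01066748, -0.99980198,  0.01679913],
       [-0.98377677, -0.01350226, -0.17888814],
       [ 0.17907954, -0.01461831, -0.98372599]]), 't': array([-0.0286468 ,  0.50506106,  1.36166299])}
wrist {'mtx': array([[371.64829954,   0.        , 315.04018104],
       [  0.        , 371.64829954, 243.94555571],
       [  0.        ,   0.        ,   1.        ]]), 'tool_from_camera': array([[ 3.30088263e-04,  9.46633306e-01,  3.22312387e-01,
        -8.22777832e-02],
       [-3.15556742e-04, -3.22312290e-01,  9.46633344e-01,
        -1.42905933e-01],
       [ 9.99999896e-01, -4.14180403e-04,  1.92325018e-04,
        -4.38171507e-04],
       [ 0.00000000e+00,  0.00000000e+00,  0.00000000e+00,
         1.00000000e+00]])}
0.15
```

View pics/a_scene.png

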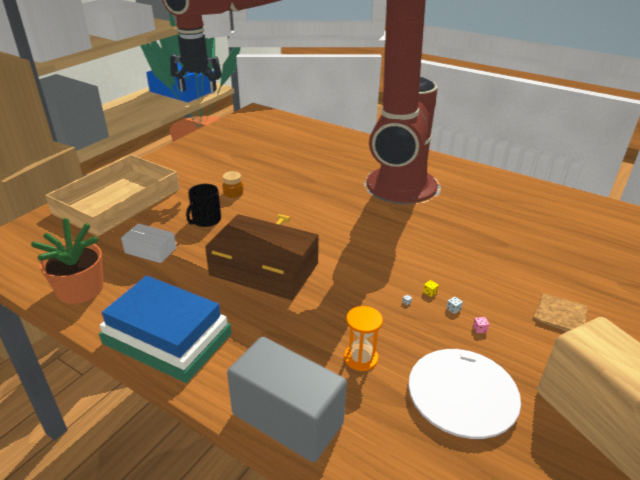

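View pics/a_top.png

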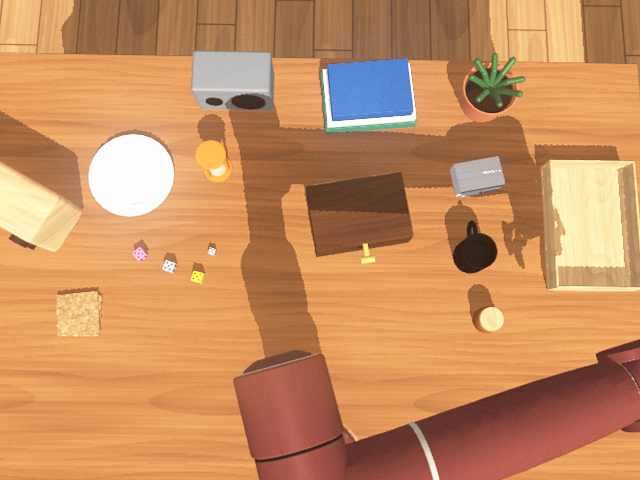

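View pics/a_wrist.png

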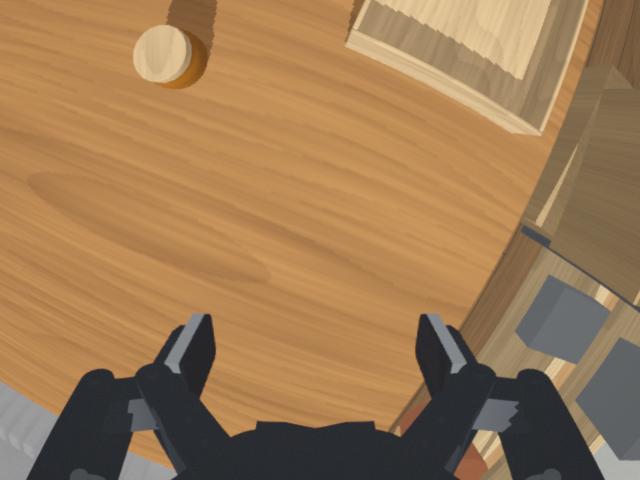

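The pictures show the chest's shut lid at about (360,215) in top, with its handle at (367,255). The steel large die is at about (169,266), the small die at (212,251), and the pink and yellow look-alikes are nearby. Next I'll measure their positions.

```bash
cat > h.py <<'E'
import numpy as np, cv2
from bench import *
from scipy.spatial.transform import Rotation as Ro
def proj(c,X):
    i=camera_info(c); X=np.atleast_2d(X); 
    p=(i['R']@X.T).T+i['t']; q=(i['mtx']@p.T).T
    return q[:,:2]/q[:,2:]
def onplane(c,uv,z):
    i=camera_info(c); d=i['R'].T@np.linalg.inv(i['mtx'])@np.array([uv[0],uv[1],1.]); o=-i['R'].T@i['t']
    return o+d*(z-o[2])/d[2]
def toolT(s):
    T=np.eye(4);T[:3,:3]=Ro.from_euler('xyz',s['ee_rot']).as_matrix();T[:3,3]=s['tcp_pos'];return T
def wray(s,uv):
    i=camera_info('wrist');m=i['mtx'];d=np.array([(uv[0]-m[0,2])/m[0,0],(uv[1]-m[1,2])/m[1,1]]);r=np.hypot(*d)
    v=np.array([*(np.sin(r)*d/max(r,1e-9)),np.cos(r)]); T=toolT(s)@i['tool_from_camera']
    return T[:3,3],T[:3,:3]@v
def wproj(s,X):
    i=camera_info('wrist');m=i['mtx'];T=np.linalg.inv(toolT(s)@i['tool_from_camera'])
    X=np.atleast_2d(X);p=(T[:3,:3]@X.T).T+T[:3,3]
    r=np.arctan2(np.hypot(p[:,0],p[:,1]),p[:,2]);n=p[:,:2]/np.hypot(p[:,0],p[:,1])[:,None]
    return n*r[:,None]*m[0,0]+m[:2,2]
E
python3 - <<'E'
from h import *
for c in ['top','scene']:
    read_camera(c)
    for n in ['chest','lid','handle','die_large_center','die_small_center','mug','hourglass','tin_box','candle_jar']:
        for o in outline_of(c,n)[:5]:
            print(c,n,round(o['p'],2),np.round(o['xy'],1),o['region'].sum())
            if n in('lid','handle') and o['p']>.4: np.save(f'{c}_{n}.npy',o['region'])
E
```

```text
top chest 0.85 [359.7 215.6] 7108
top lid 0.86 [361.8 211.8] 6663
top handle 0.79 [359.3 213.4] 6589
top die_large_center 0.7 [170.3 267. ] 137
top die_large_center 0.65 [139.7 255.1] 121
top die_large_center 0.61 [196.8 277.3] 120
top die_large_center 0.37 [359.2 213.6] 7100
top die_small_center 0.52 [475.5 247.7] 1500
top die_small_center 0.5 [210.7 253.2] 39
top mug 0.84 [475.8 250.3] 1450
top hourglass 0.67 [213.4 161.8] 1057
top tin_box 0.75 [478.9 174.4] 1740
top tin_box 0.54 [357.4 216.5] 7144
top candle_jar 0.75 [488.5 317.8] 683
top candle_jar 0.65 [169.2 269. ] 139
scene chest 0.63 [262.6 258.1] 6962
scene lid 0.77 [261.7 242.4] 4040
scene handle 0.61 [264.3 243.5] 3899
scene die_large_center 0.62 [455.2 306.4] 197
scene die_large_center 0.57 [478.5 325.7] 210
scene die_large_center 0.46 [429.9 289.9] 172
scene die_large_center 0.28 [359.6 336.2] 1787
scene die_small_center 0.49 [452.5 304.5] 180
scene mug 0.72 [201.4 206.1] 1285
scene hourglass 0.81 [360.4 335.8] 1886
scene hourglass 0.52 [266.2 252.5] 6893
scene tin_box 0.77 [146.8 245.3] 1476
scene candle_jar 0.58 [229.3 185.4] 480
```

```bash
python3 - <<'E'
import cv2
a=cv2.imread('pics/a_top.png')
cv2.imwrite('pics/b1.png',cv2.resize(a[160:280,290:430],None,fx=5,fy=5,interpolation=cv2.INTER_CUBIC))
cv2.imwrite('pics/b2.png',cv2.resize(a[230:290,120:230],None,fx=7,fy=7,interpolation=cv2.INTER_CUBIC))
s=cv2.imread('pics/a_scene.png')
cv2.imwrite('pics/b3.png',cv2.resize(s[205:305,195:335],None,fx=5,fy=5,interpolation=cv2.INTER_CUBIC))
E
```

```text
(no output)
```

View pics/b1.png

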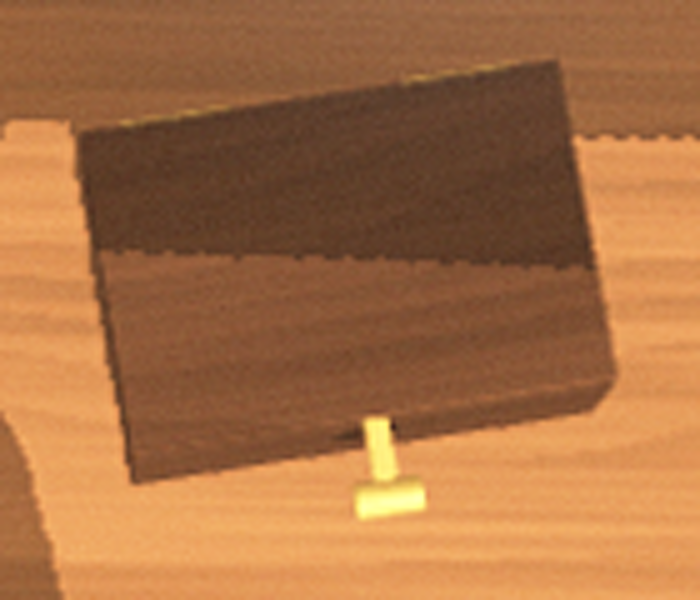

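View pics/b3.png

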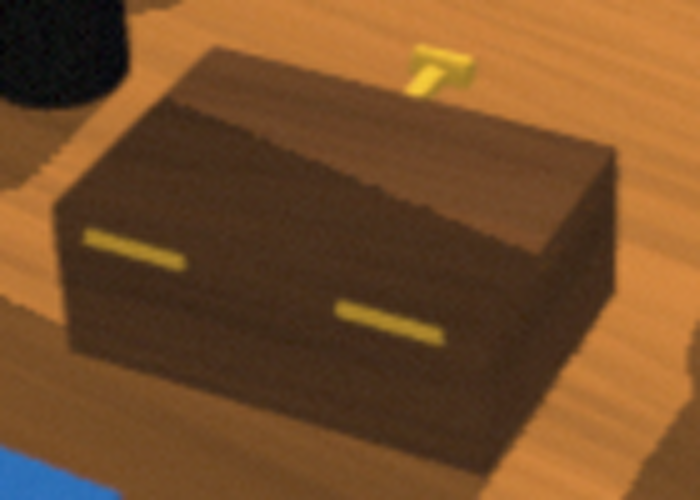

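View pics/b2.png

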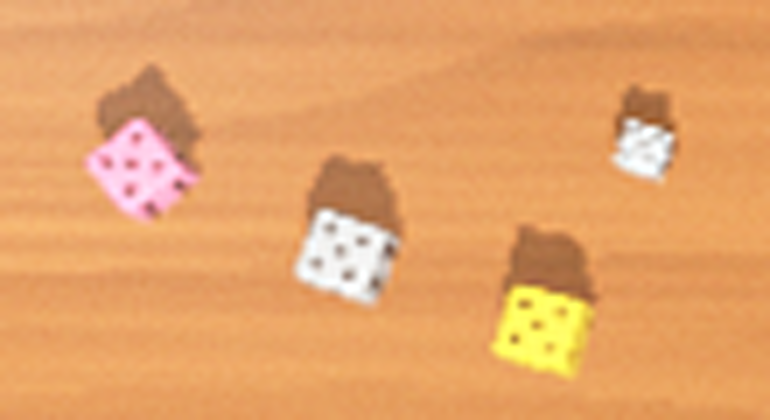

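```bash
python3 - <<'E'
from h import *
from scipy.optimize import least_squares
# local lid-top corners: x -75 front..75 hinge
L={'A':[75,110,87],'B':[75,-110,87],'C':[-75,-110,87],'D':[-75,110,87],'E':[75,110,0],'F':[75,-110,0],'G':[-75,110,0],'H':[-75,-110,0],'handle':[-110,0,81]}
obs=[('top','A',(305.6,186.4)),('top','B',(401,172)),
('scene','D',(318,235)),('scene','C',(238,214.4)),('scene','A',(303,256)),('scene','B',(206,246.4)),('scene','F',(209,275)),('scene','E',(293,299.4)),('scene','G',(318,263)),('top','handle',(290+391/5,160+497/5)),('scene','handle',(195+443/5,205+65/5))]
def W(p,l):
    l=np.array(l)/1000;c,s=np.cos(p[2]),np.sin(p[2]);return np.array([p[0]+c*l[0]-s*l[1],p[1]+s*l[0]+c*l[1],l[2]])
f=lambda p:np.concatenate([proj(c,W(p,L[k]))[0]-o for c,k,o in obs])
r=least_squares(f,[.6,-.05,0.1],loss='soft_l1');print(r.x,np.degrees(r.x[2]));print(f(r.x).reshape(-1,2).round(1))
np.save('chest.npy',r.x)
for k in L: print(k,W(r.x,L[k]).round(4), proj('top',W(r.x,L[k]))[0].round(1))
T=lambda u,v,z:onplane('top',(120+u/7,230+v/7),z)
for u,v in [(318,207),(400,238),(380,303),(295,275),(347,255)]: print(T(u,v,.024))
print('scene die',onplane('scene',(455,305),.012), 'top',T(347,255,.012))
for n,uv,z in [('small',(212,251),.0075),('yellow',(197,277),.012),('pink',(140,254),.012),('mug',(475,250),.05),('hour',(212,155),.1),('tin',(478,174),.04),('jar',(488,318),.06)]:
    print(n,onplane('top',uv,z).round(3))
i=camera_info('top');print(-i['R'].T@i['t']);i=camera_info('scene');print(-i['R'].T@i['t'])
E
```

```text
[ 0.56328296 -0.09339648  0.18173749] 10.412791361466297
[[ -1.2  -0.1]
 [ -0.8  -1.3]
 [  1.   -2.8]
 [ -0.5  -2.3]
 [-10.4  12.5]
 [ -0.8  -1.9]
 [  0.2  -1. ]
 [  0.1  -0.7]
 [  0.4  -1.8]
 [ -1.1  -0.6]
 [ -0.2  -1.3]]
A [0.6172 0.0283 0.087 ] [304.4 186.3]
B [ 0.6569 -0.188   0.087 ] [400.2 170.7]
C [ 0.5094 -0.2151  0.087 ] [413.1 234.8]
D [0.4696 0.0012 0.087 ] [315.5 251.2]
E [0.6172 0.0283 0.    ] [305.1 195.8]
F [ 0.6569 -0.188   0.    ] [395.3 181.1]
G [0.4696 0.0012 0.    ] [315.6 257.1]
H [ 0.5094 -0.2151  0.    ] [407.4 241.6]
handle [ 0.4551 -0.1133  0.081 ] [367.1 258.8]
[0.45568909 0.34567492 0.024     ]
[0.4457868  0.31833818 0.024     ]
[0.42428857 0.32369475 0.024     ]
[0.4331422  0.35188005 0.024     ]
[0.43995091 0.33531614 0.024     ]
scene die [0.44710225 0.34267309 0.012     ] top [0.44154334 0.33819369 0.012     ]
small [0.48  0.243 0.008]
yellow [0.418 0.274 0.012]
pink [0.47  0.408 0.012]
mug [ 0.483 -0.362  0.05 ]
hour [0.683 0.236 0.1  ]
tin [ 0.666 -0.378  0.04 ]
jar [ 0.329 -0.383  0.06 ]
[ 0.25332695 -0.00191644  1.43033395]
[1.35251377 0.55566222 0.80965897]
```

>>> {"fn": "carry_out", "kwargs": {
  "steps": [
    {"xyz":[0.21,0.45,0],"delta_rot":[0,0,1],"fingers":0.6},
    {"xyz":[0.21,0.45,0],"delta_rot":[0,0,1],"fingers":0.6},
    {"xyz":[0.21,0.45,0],"delta_rot":[0,0,1],"fingers":0.6},
    {"xyz":[0.21,0.45,0],"delta_rot":[0,0,1],"fingers":0.6},
    {"xyz":[0.21,0.45,0],"delta_rot":[0,0,1],"fingers":0.6},
    {"xyz":[0.21,0.45,0],"delta_rot":[0,0,1],"fingers":0.6},
    {"xyz":[0.21,0.45,0],"delta_rot":[0,0,1],"fingers":0.6},
    {"xyz":[0.21,0.45,0],"delta_rot":[0,0,1],"fingers":0.6},
    {"xyz":[0.21,0.45,0],"delta_rot":[0,0,1],"fingers":0.6},
    {"xyz":[0.21,0.45,0],"delta_rot":[0,0,1],"fingers":0.6}
  ]
}}

```text
clock: 1.98
tcp_pos: [0.3042, -0.441, 0.2314]
ee_rot: [-1.571, -0.0, -1.869]
force: [0.9, -0.7, 0.6]
gripper_width: 0.0514
```

>>> {"fn": "carry_out", "kwargs": {
  "steps": [
    {"xyz":[0.21,0.45,0],"delta_rot":[0,0,1],"fingers":0.6},
    {"xyz":[0.21,0.45,0],"delta_rot":[0,0,1],"fingers":0.6},
    {"xyz":[0.21,0.45,0],"delta_rot":[0,0,1],"fingers":0.6},
    {"xyz":[0.21,0.45,0],"delta_rot":[0,0,1],"fingers":0.6},
    {"xyz":[0.21,0.45,0],"delta_rot":[0,0,1],"fingers":0.6},
    {"xyz":[0.21,0.45,0],"delta_rot":[0,0,1],"fingers":0.6},
    {"xyz":[0.21,0.45,0],"delta_rot":[0,0,1],"fingers":0.6},
    {"xyz":[0.21,0.45,0],"delta_rot":[0,0,1],"fingers":0.6},
    {"xyz":[0.21,0.45,0],"delta_rot":[0,0,1],"fingers":0.6},
    {"xyz":[0.21,0.45,0],"delta_rot":[0,0,1],"fingers":0.6}
  ]
}}

```text
clock: 2.82
tcp_pos: [0.3672, -0.306, 0.2315]
ee_rot: [-1.571, -0.0, -0.996]
force: [-0.8, -0.4, 0.5]
gripper_width: 0.0514
```

>>> {"fn": "carry_out", "kwargs": {
  "steps": [
    {"xyz":[0.21,0.45,0],"delta_rot":[0,0,1],"fingers":0.6},
    {"xyz":[0.21,0.45,0],"delta_rot":[0,0,1],"fingers":0.6},
    {"xyz":[0.21,0.45,0],"delta_rot":[0,0,1],"fingers":0.6},
    {"xyz":[0.21,0.45,0],"delta_rot":[0,0,1],"fingers":0.6},
    {"xyz":[0.21,0.45,0],"delta_rot":[0,0,1],"fingers":0.6},
    {"xyz":[0.21,0.45,0],"delta_rot":[0,0,1],"fingers":0.6},
    {"xyz":[0.21,0.45,0],"delta_rot":[0,0,1],"fingers":0.6},
    {"xyz":[0.21,0.45,0],"delta_rot":[0,0,1],"fingers":0.6},
    {"xyz":[0.21,0.45,0],"delta_rot":[0,0,1],"fingers":0.6},
    {"xyz":[0.21,0.45,0],"delta_rot":[0,0,1],"fingers":0.6}
  ]
}}

```text
clock: 3.65
tcp_pos: [0.4302, -0.171, 0.2315]
ee_rot: [-1.571, -0.0, -0.123]
force: [0.1, -0.7, 0.3]
gripper_width: 0.0513
```

>>> {"fn": "carry_out", "kwargs": {
  "steps": [
    {"xyz":[0.17,0.38,-0.4],"delta_rot":[0,0,0.7],"fingers":0.6},
    {"xyz":[0.17,0.38,-0.4],"delta_rot":[0,0,0.7],"fingers":0.6},
    {"xyz":[0.17,0.38,-0.4],"delta_rot":[0,0,0.7],"fingers":0.6},
    {"xyz":[0.17,0.38,-0.4],"delta_rot":[0,0,0.7],"fingers":0.6},
    {"xyz":[0.15,0.4,-0.4],"delta_rot":[0,0,0.7],"fingers":0.6},
    {"xyz":[0,0,0],"delta_rot":[0,0,0],"fingers":0.6}
  ]
}}

```text
clock: 4.15
tcp_pos: [0.4537, -0.112, 0.1685]
ee_rot: [-1.568, 0.004, 0.181]
force: [-1.2, -0.1, -0.1]
gripper_width: 0.0511
```

```bash
python3 - <<'E'
from h import *
s=sense();im=read_camera('wrist');print(s['tcp_pos'],s['ee_rot'],s['joint_pos'],s['force'])
p=np.load('chest.npy')
def W(l):
    l=np.array(l)/1000;c,sn=np.cos(p[2]),np.sin(p[2]);return np.array([p[0]+c*l[0]-sn*l[1],p[1]+sn*l[0]+c*l[1],l[2]])
for l in ([-110,15,81],[-110,-15,81],[-75,110,87],[-75,-110,87],[75,110,87],[75,-110,87]):
    q=wproj(s,W(l))[0];print(l,q.round(1));cv2.circle(im,tuple(int(v) for v in q.round()),3,(0,255,0),1)
cv2.imwrite('pics/c.png',im)
E
```

```text
[ 0.45373661 -0.11197944  0.1685358 ] [-1.56757265  0.00364539  0.18092371] [-4.01816293e-01 -2.89703002e-01  2.03237046e+00  6.95211988e-04
  1.40374301e+00 -2.15364770e+00] [-1.19604284 -0.12437558 -0.10298114]
[-110, 15, 81] [334.7 253.7]
[-110, -15, 81] [289.4 253.8]
[-75, 110, 87] [464.8 301.2]
[-75, -110, 87] [160.3 301.7]
[75, 110, 87] [431.9 442. ]
[75, -110, 87] [194.6 442.3]
```

View pics/c.png

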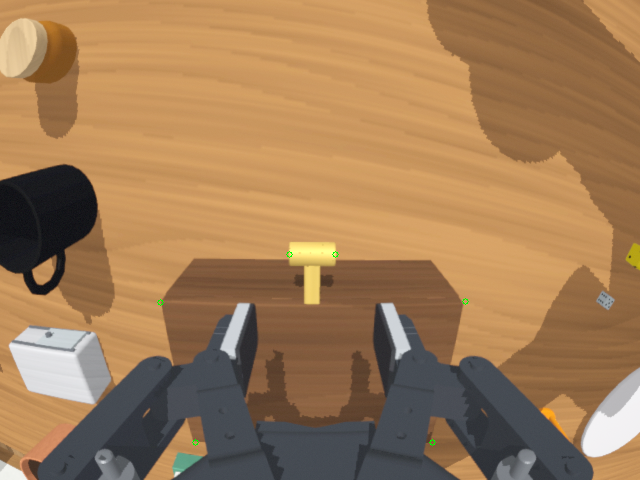

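>>> {"fn": "carry_out", "kwargs": {
  "steps": [
    {"xyz":[0.04,-0.04,-0.9],"delta_rot":[0,0,0],"fingers":0.6},
    {"xyz":[0,0,-0.9],"delta_rot":[0,0,0],"fingers":0.6},
    {"xyz":[0,0,-0.9],"delta_rot":[0,0,0],"fingers":0.6},
    {"xyz":[0,0,-0.9],"delta_rot":[0,0,0],"fingers":0.6},
    {"xyz":[0,0,0],"delta_rot":[0,0,0],"fingers":0.6},
    {"xyz":[0,0,0],"delta_rot":[0,0,0],"fingers":0.2},
    {"xyz":[0,0,0],"delta_rot":[0,0,0],"fingers":0.0},
    {"xyz":[0,0,0],"delta_rot":[0,0,0],"fingers":0.0},
    {"xyz":[0,0,0],"delta_rot":[0,0,0],"fingers":0.0},
    {"xyz":[0,0,0],"delta_rot":[0,0,0],"fingers":0.0}
  ]
}}

```text
clock: 5.03
tcp_pos: [0.4559, -0.1134, 0.0649]
ee_rot: [-1.566, -0.0, 0.176]
force: [-3.2, 8.7, -0.3]
gripper_width: 0.0289
```

```bash
python3 - <<'E'
from h import *
s=sense();im=read_camera('wrist');print(s['tcp_pos'],s['ee_rot'],s['force'],s['moment'])
cv2.imwrite('pics/d.png',im)
E
```

```text
[ 0.45590033 -0.113447    0.06493282] [-1.56589503e+00 -1.14638737e-04  1.76371817e-01] [-3.15192727  8.6909364  -0.30181838] [ 1.50330796  0.49393432 -0.10730711]
```

View pics/d.png

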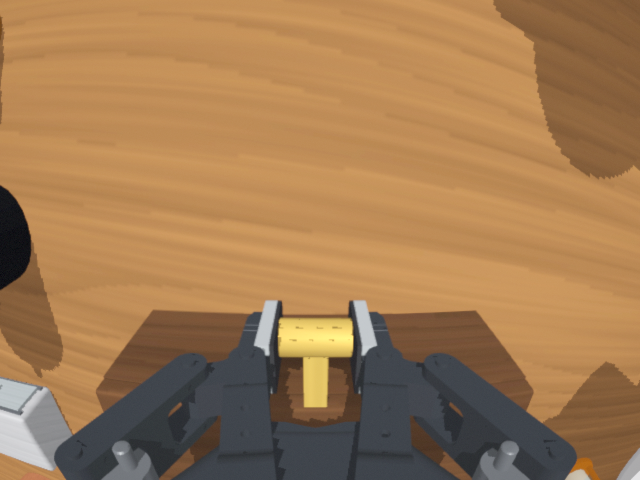

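```bash
cat > arc.py <<'E'
import numpy as np,sys
yaw=np.load('chest.npy')[2]
def off(t): return np.array([185*(1-np.cos(t))+6*np.sin(t),185*np.sin(t)+6*(np.cos(t)-1)])
def rows(ts,t0=None):
    acc=np.zeros(3);o0=off(ts[0]);out=[]
    for t in ts[1:]:
        d=off(t)-o0;v=np.array([d[0]*np.cos(yaw),d[0]*np.sin(yaw),d[1]])/30
        r=np.round(v-acc,2);acc+=r;out.append(r)
    return out
if __name__=='__main__':
    a,b,n=float(sys.argv[1]),float(sys.argv[2]),int(sys.argv[3])
    for t,r in zip(np.linspace(a,b,n+1)[1:],rows(np.linspace(a,b,n+1))): print(round(t,3),r.tolist())
E
python3 arc.py 0 0.1 4; python3 arc.py 0.1 1.3 24
```

```text
0.025 [0.01, 0.0, 0.15]
0.05 [0.01, 0.0, 0.16]
0.075 [0.01, 0.01, 0.15]
0.1 [0.02, -0.0, 0.15]
0.15 [0.05, 0.01, 0.3]
0.2 [0.06, 0.01, 0.31]
0.25 [0.08, 0.01, 0.29]
0.3 [0.09, 0.02, 0.3]
0.35 [0.11, 0.02, 0.29]
0.4 [0.12, 0.02, 0.28]
0.45 [0.13, 0.03, 0.28]
0.5 [0.15, 0.02, 0.27]
0.55 [0.16, 0.03, 0.26]
0.6 [0.17, 0.04, 0.25]
0.65 [0.19, 0.03, 0.25]
0.7 [0.19, 0.04, 0.23]
0.75 [0.21, 0.03, 0.23]
0.8 [0.22, 0.04, 0.21]
0.85 [0.23, 0.05, 0.2]
0.9 [0.24, 0.04, 0.19]
0.95 [0.25, 0.05, 0.18]
1.0 [0.25, 0.04, 0.16]
1.05 [0.27, 0.05, 0.15]
1.1 [0.27, 0.05, 0.14]
1.15 [0.28, 0.05, 0.13]
1.2 [0.28, 0.06, 0.11]
1.25 [0.29, 0.05, 0.09]
1.3 [0.29, 0.05, 0.08]
```

>>> {"fn": "carry_out", "kwargs": {
  "steps": [
    {"xyz":[-0.01,0.03,0],"delta_rot":[0,0,0],"fingers":0.0},
    {"xyz":[0,0,0],"delta_rot":[0,0,0],"fingers":0.0}
  ]
}}

```text
clock: 5.25
tcp_pos: [0.4559, -0.1134, 0.065]
ee_rot: [-1.568, -0.001, 0.177]
force: [-3.2, 5.4, -0.5]
gripper_width: 0.0284
```

>>> {"fn": "carry_out", "kwargs": {
  "steps": [
    {"xyz":[-0.03,0.04,0],"delta_rot":[0,0,0],"fingers":0.0},
    {"xyz":[0.01,0,0.15],"delta_rot":[0,0,0],"fingers":0.0},
    {"xyz":[0.01,0,0.16],"delta_rot":[0,0,0],"fingers":0.0},
    {"xyz":[0.01,0.01,0.15],"delta_rot":[0,0,0],"fingers":0.0},
    {"xyz":[0.02,0,0.15],"delta_rot":[0,0,0],"fingers":0.0},
    {"xyz":[0,0,0],"delta_rot":[0,0,0],"fingers":0.0}
  ]
}}

```text
clock: 5.75
tcp_pos: [0.4575, -0.1132, 0.0834]
ee_rot: [-1.572, -0.002, 0.178]
force: [3.9, 2.1, -3.2]
gripper_width: 0.0285
```

```bash
python3 -c "
from bench import *;s=sense();print(s['tcp_pos'],s['force'],s['moment'],s['gripper_width'])"
```

```text
[ 0.45747552 -0.11319322  0.08339694] [ 3.94058577  2.09001142 -3.17385875] [ 0.3137114  -0.16780182 -0.04266769] 0.028486461903534193
```

>>> {"fn": "carry_out", "kwargs": {
  "steps": [
    {"xyz":[0.08,0.02,0.3],"delta_rot":[0,0,0],"fingers":0.0},
    {"xyz":[0.06,0.01,0.31],"delta_rot":[0,0,0],"fingers":0.0},
    {"xyz":[0.08,0.01,0.29],"delta_rot":[0,0,0],"fingers":0.0},
    {"xyz":[0.09,0.02,0.3],"delta_rot":[0,0,0],"fingers":0.0},
    {"xyz":[0.11,0.02,0.29],"delta_rot":[0,0,0],"fingers":0.0},
    {"xyz":[0.12,0.02,0.28],"delta_rot":[0,0,0],"fingers":0.0},
    {"xyz":[0.13,0.03,0.28],"delta_rot":[0,0,0],"fingers":0.0},
    {"xyz":[0.15,0.02,0.27],"delta_rot":[0,0,0],"fingers":0.0}
  ]
}}

```text
clock: 6.42
tcp_pos: [0.4813, -0.1089, 0.152]
ee_rot: [-1.572, 0.0, 0.178]
force: [4.2, -3.5, -8.1]
gripper_width: 0.0288
```

>>> {"fn": "carry_out", "kwargs": {
  "steps": [
    {"xyz":[0.17,0.02,0.26],"delta_rot":[0,0,0],"fingers":0.0},
    {"xyz":[0.18,0.03,0.25],"delta_rot":[0,0,0],"fingers":0.0},
    {"xyz":[0.19,0.03,0.25],"delta_rot":[0,0,0],"fingers":0.0},
    {"xyz":[0.19,0.04,0.23],"delta_rot":[0,0,0],"fingers":0.0},
    {"xyz":[0.21,0.03,0.23],"delta_rot":[0,0,0],"fingers":0.0},
    {"xyz":[0.22,0.04,0.21],"delta_rot":[0,0,0],"fingers":0.0},
    {"xyz":[0.23,0.05,0.2],"delta_rot":[0,0,0],"fingers":0.0},
    {"xyz":[0.24,0.04,0.19],"delta_rot":[0,0,0],"fingers":0.0}
  ]
}}

```text
clock: 7.08
tcp_pos: [0.5303, -0.1004, 0.2063]
ee_rot: [-1.572, 0.001, 0.177]
force: [0.6, -5.4, -5.6]
gripper_width: 0.0287
```

>>> {"fn": "carry_out", "kwargs": {
  "steps": [
    {"xyz":[0.25,0.04,0.18],"delta_rot":[0,0,0],"fingers":0.0},
    {"xyz":[0.25,0.04,0.16],"delta_rot":[0,0,0],"fingers":0.0},
    {"xyz":[0.27,0.04,0.15],"delta_rot":[0,0,0],"fingers":0.0},
    {"xyz":[0.27,0.05,0.14],"delta_rot":[0,0,0],"fingers":0.0},
    {"xyz":[0.28,0.05,0.13],"delta_rot":[0,0,0],"fingers":0.0},
    {"xyz":[0.28,0.05,0.11],"delta_rot":[0,0,0],"fingers":0.0},
    {"xyz":[0.15,0.03,0.05],"delta_rot":[0,0,0],"fingers":0.0},
    {"xyz":[0,0,0],"delta_rot":[0,0,0],"fingers":0.0}
  ]
}}

```text
clock: 7.75
tcp_pos: [0.5835, -0.0912, 0.234]
ee_rot: [-1.572, -0.0, 0.178]
force: [1.8, -5.2, -4.0]
gripper_width: 0.0284
```

```bash
python3 - <<'E'
from h import *
s=sense();print(s['tcp_pos'],s['force'],s['moment'])
for c in ['top','scene','wrist']:
    cv2.imwrite(f'pics/e_{c}.png',read_camera(c))
a=cv2.imread('pics/e_top.png');cv2.imwrite('pics/e_topc.png',cv2.resize(a[140:290,280:430],None,fx=4,fy=4,interpolation=cv2.INTER_CUBIC))
E
python3 arc.py 1.225 1.665 22
```

```text
[ 0.58354388 -0.09116974  0.23399343] [ 1.82627312 -5.19502412 -4.02084274] [-0.88596586  0.24863006  0.12746172]
1.245 [0.12, 0.02, 0.04]
1.265 [0.11, 0.02, 0.03]
1.285 [0.12, 0.02, 0.03]
1.305 [0.12, 0.03, 0.03]
1.325 [0.12, 0.02, 0.03]
1.345 [0.11, 0.02, 0.03]
1.365 [0.12, 0.02, 0.02]
1.385 [0.12, 0.02, 0.02]
1.405 [0.12, 0.03, 0.02]
1.425 [0.12, 0.02, 0.01]
1.445 [0.12, 0.02, 0.01]
1.465 [0.13, 0.02, 0.01]
1.485 [0.12, 0.02, 0.01]
1.505 [0.12, 0.03, 0.01]
1.525 [0.12, 0.02, -0.0]
1.545 [0.12, 0.02, 0.0]
1.565 [0.12, 0.02, -0.0]
1.585 [0.12, 0.03, -0.01]
1.605 [0.12, 0.02, -0.0]
1.625 [0.13, 0.02, -0.01]
1.645 [0.12, 0.02, -0.01]
1.665 [0.12, 0.02, -0.02]
```

View pics/e_topc.png

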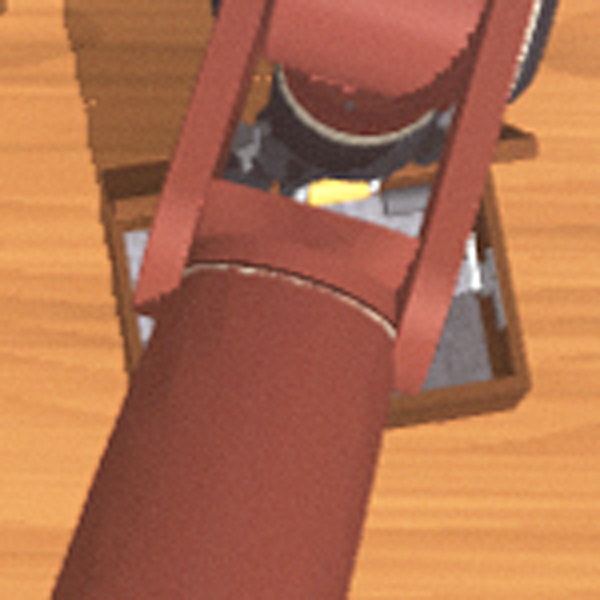

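View pics/e_wrist.png

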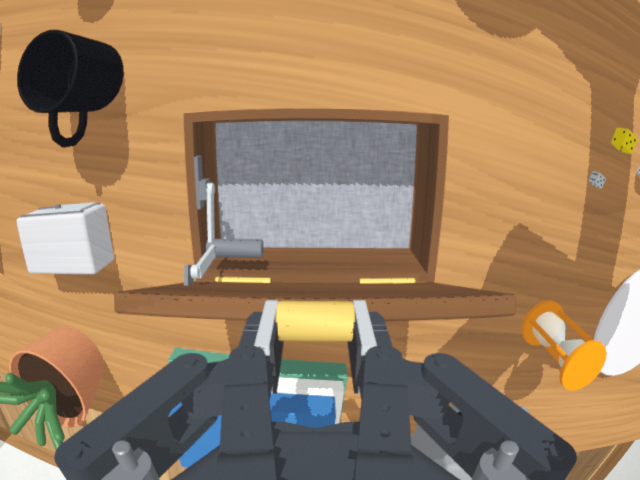

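```bash
python3 - <<'E'
from h import *
s=sense();p=np.load('chest.npy')
Rc=Ro.from_euler('z',p[2]).as_matrix();o=np.array([p[0],p[1],0])
def loc(uv): 
    a,d=wray(s,uv);return Rc.T@(a-o),Rc.T@d
a,d=loc((211,184));
for z in(.071,): print('foot',(a+d*(z-a[2])/d[2])*1000)
yf=(a+d*(.071-a[2])/d[2])[1]
for n,uv in [('knuckle',(208,248)),('pin',(196,271)),('rollend',(263,248))]:
  a,d=loc(uv)
  for y in ((yf,) if n!='rollend' else (yf+.069,)): print(n,((a+d*(y-a[1])/d[1])*1000).round(1))
# lid angle from TCP
t=loc((0,0));T=Rc.T@(s['tcp_pos']-o)*1000;print('tcp chest',T)
im=cv2.imread('pics/e_wrist.png');cv2.imwrite('pics/e2.png',cv2.resize(im[140:300,160:290],None,fx=4,fy=4,interpolation=cv2.INTER_CUBIC))
E
```

```text
foot [-14.12010948 -90.02466611  71.        ]
knuckle [ 35.2 -90.   95.1]
pin [ 40.6 -90.  131.2]
rollend [-17.1 -21.  243.6]
tcp chest [ 19.89599938  -1.4682441  233.84684256]
```

View pics/e2.png

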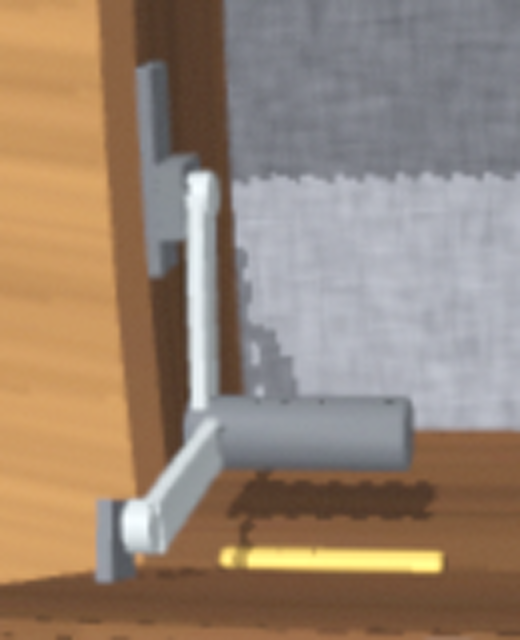

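>>> {"fn": "carry_out", "kwargs": {
  "steps": [
    {"xyz":[0.12,0.01,0.03],"delta_rot":[0,0,0],"fingers":0.0},
    {"xyz":[0.12,0.01,0.02],"delta_rot":[0,0,0],"fingers":0.0},
    {"xyz":[0.12,0.01,0.02],"delta_rot":[0,0,0],"fingers":0.0},
    {"xyz":[0.12,0.02,0.03],"delta_rot":[0,0,0],"fingers":0.0},
    {"xyz":[0.12,0.02,0.03],"delta_rot":[0,0,0],"fingers":0.0},
    {"xyz":[0.11,0.02,0.03],"delta_rot":[0,0,0],"fingers":0.0},
    {"xyz":[0,0,0],"delta_rot":[0,0,0],"fingers":0.0}
  ]
}}

```text
clock: 8.48
tcp_pos: [0.6048, -0.0876, 0.2392]
ee_rot: [-1.57, -0.002, 0.178]
force: [-3.2, 0.8, 3.8]
gripper_width: 0.0284
```

```bash
cat > ft.py <<'E'
from h import *
p=np.load('chest.npy');Rc=Ro.from_euler('z',p[2]).as_matrix();o=np.array([p[0],p[1],0])
s=sense();T=Rc.T@(s['tcp_pos']-o)*1000;F=Rc.T@s['force']
# handle = tcp + (0,0,hz)
h=T+[0,0,16.4];r=h-[75,0,75];R=np.hypot(r[0],r[2]);th=np.arctan2(r[2],-r[0])-np.arctan2(6,185)
e=np.array([r[0],r[2]])/R;t=np.array([e[1],-e[0]]);Fx=np.array([F[0],F[2]])
print('clock %.2f th %.3f R %.1f y %.1f Ft %.2f Fr %.2f Fy %.2f w %.4f'%(s['clock'],th,R,T[1],Fx@t,Fx@e,F[1],s['gripper_width']))
E
python3 ft.py
```

```text
clock 8.48 th 1.357 R 183.6 y -1.7 Ft -2.25 Fr 4.26 Fy 1.39 w 0.0284
```

>>> {"fn": "carry_out", "kwargs": {
  "steps": [
    {"xyz":[0.12,0.02,0.05],"delta_rot":[0,0,0],"fingers":0.0},
    {"xyz":[0.06,0.01,0.02],"delta_rot":[0,0,0],"fingers":0.0},
    {"xyz":[0,0,0],"delta_rot":[0,0,0],"fingers":0.0}
  ]
}}

```text
clock: 8.73
tcp_pos: [0.6094, -0.0868, 0.24]
ee_rot: [-1.57, -0.0, 0.178]
force: [-1.1, 2.2, 0.3]
gripper_width: 0.0282
```

```bash
python3 ft.py
```

```text
clock 8.73 th 1.383 R 183.6 y -1.8 Ft -0.67 Fr 0.40 Fy 2.41 w 0.0282
```

>>> {"fn": "carry_out", "kwargs": {
  "steps": [
    {"xyz":[0.12,0.02,0.02],"delta_rot":[0,0,0],"fingers":0.0},
    {"xyz":[0.06,0.01,0.01],"delta_rot":[0,0,0],"fingers":0.0},
    {"xyz":[0,0,0],"delta_rot":[0,0,0],"fingers":0.0}
  ]
}}

```text
clock: 8.98
tcp_pos: [0.6147, -0.0859, 0.2408]
ee_rot: [-1.57, -0.0, 0.178]
force: [-2.7, 2.9, -0.3]
gripper_width: 0.0283
```

```bash
python3 ft.py
```

```text
clock 8.98 th 1.413 R 183.7 y -1.9 Ft -2.19 Fr -0.03 Fy 3.31 w 0.0283
```

>>> {"fn": "carry_out", "kwargs": {
  "steps": [
    {"xyz":[0.08,0.02,0.01],"delta_rot":[0,0,0],"fingers":0.0},
    {"xyz":[0.05,0.01,0.01],"delta_rot":[0,0,0],"fingers":0.0},
    {"xyz":[0,0,0],"delta_rot":[0,0,0],"fingers":0.0}
  ]
}}

```text
clock: 9.23
tcp_pos: [0.6185, -0.0853, 0.2414]
ee_rot: [-1.57, 0.0, 0.177]
force: [-2.3, 3.2, -1.9]
gripper_width: 0.0285
```

```bash
python3 ft.py
```

```text
clock 9.23 th 1.433 R 183.8 y -2.0 Ft -1.88 Fr -1.68 Fy 3.53 w 0.0285
```

>>> {"fn": "carry_out", "kwargs": {
  "steps": [
    {"xyz":[0.08,0.02,0],"delta_rot":[0,0,0],"fingers":0.0},
    {"xyz":[0.05,0.01,0],"delta_rot":[0,0,0],"fingers":0.0},
    {"xyz":[0,0,0],"delta_rot":[0,0,0],"fingers":0.0}
  ]
}}

```text
clock: 9.48
tcp_pos: [0.6226, -0.0845, 0.2419]
ee_rot: [-1.571, -0.0, 0.178]
force: [-3.1, 3.2, -0.1]
gripper_width: 0.0283
```

```bash
python3 ft.py
```

```text
clock 9.48 th 1.456 R 183.9 y -2.0 Ft -2.46 Fr 0.11 Fy 3.68 w 0.0283
```

>>> {"fn": "carry_out", "kwargs": {
  "steps": [
    {"xyz":[0.06,0.01,0],"delta_rot":[0,0,0],"fingers":0.0},
    {"xyz":[0.04,0.01,0.01],"delta_rot":[0,0,0],"fingers":0.0},
    {"xyz":[0,0,0],"delta_rot":[0,0,0],"fingers":0.0}
  ]
}}

```text
clock: 9.73
tcp_pos: [0.6256, -0.084, 0.2421]
ee_rot: [-1.571, -0.001, 0.178]
force: [-1.4, 3.2, -0.8]
gripper_width: 0.0286
```

```bash
python3 ft.py
```

```text
clock 9.73 th 1.473 R 183.9 y -2.1 Ft -0.88 Fr -0.75 Fy 3.41 w 0.0286
```

>>> {"fn": "carry_out", "kwargs": {
  "steps": [
    {"xyz":[0.06,0.01,0],"delta_rot":[0,0,0],"fingers":0.0},
    {"xyz":[0.04,0.01,0],"delta_rot":[0,0,0],"fingers":0.0},
    {"xyz":[0,0,0],"delta_rot":[0,0,0],"fingers":0.0}
  ]
}}

```text
clock: 9.98
tcp_pos: [0.6286, -0.0835, 0.2423]
ee_rot: [-1.571, -0.001, 0.178]
force: [-2.3, 1.9, 1.1]
gripper_width: 0.0284
```

```bash
python3 ft.py;python3 - <<'E'
from h import *
im=read_camera('wrist');cv2.imwrite('pics/f2.png',cv2.resize(im[120:300,140:320],None,fx=3,fy=3,interpolation=cv2.INTER_CUBIC))
E
```

```text
clock 9.98 th 1.490 R 184.0 y -2.1 Ft -1.82 Fr 1.19 Fy 2.28 w 0.0284
```

View pics/f2.png

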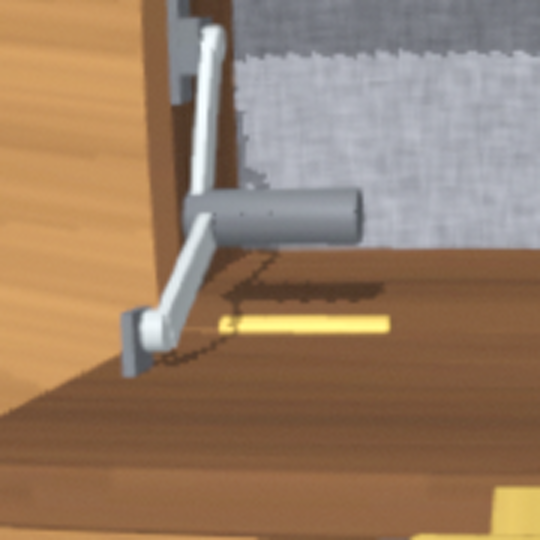

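```bash
cat > stay.py <<'E'
from h import *
import sys
def est(s,foot,kn,pin):
    p=np.load('chest.npy');Rc=Ro.from_euler('z',p[2]).as_matrix();o=np.array([p[0],p[1],0])
    def loc(uv): 
        a,d=wray(s,uv);return Rc.T@(a-o),Rc.T@d
    a,d=loc(foot);f=a+d*(.071-a[2])/d[2];r=[f]
    for uv in(kn,pin):
        a,d=loc(uv);r.append(a+d*(f[1]-a[1])/d[1])
    r=np.array(r)*1000;print(r.round(1));print('arms',np.hypot(*(r[1]-r[0])[[0,2]]).round(1),np.hypot(*(r[2]-r[1])[[0,2]]).round(1),'d',np.hypot(*(r[2]-r[0])[[0,2]]).round(1))
E
python3 - <<'E'
from stay import *
f=lambda u,v:(140+u/3,120+v/3)
est(sense(),f(212,38),f(204,212),f(157,332))
E
```

```text
[[-11.6 -90.8  71. ]
 [ 36.1 -90.8  88.6]
 [ 56.4 -90.8 136.6]]
arms 50.8 52.1 d 94.4
```

>>> {"fn": "carry_out", "kwargs": {
  "steps": [
    {"xyz":[0.08,0.02,0.01],"delta_rot":[0,0,0],"fingers":0.0},
    {"xyz":[0.08,0.01,0.01],"delta_rot":[0,0,0],"fingers":0.0},
    {"xyz":[0,0,0],"delta_rot":[0,0,0],"fingers":0.0}
  ]
}}

```text
clock: 10.28
tcp_pos: [0.6335, -0.0826, 0.2426]
ee_rot: [-1.571, -0.0, 0.178]
force: [-1.7, 2.5, -1.0]
gripper_width: 0.0283
```

```bash
python3 ft.py
```

```text
clock 10.28 th 1.517 R 184.1 y -2.1 Ft -1.20 Fr -0.97 Fy 2.74 w 0.0283
```

>>> {"fn": "carry_out", "kwargs": {
  "steps": [
    {"xyz":[0.07,0.01,0],"delta_rot":[0,0,0],"fingers":0.0},
    {"xyz":[0.06,0.01,0],"delta_rot":[0,0,0],"fingers":0.0},
    {"xyz":[0,0,0],"delta_rot":[0,0,0],"fingers":0.0}
  ]
}}

```text
clock: 10.53
tcp_pos: [0.6374, -0.082, 0.2427]
ee_rot: [-1.571, -0.001, 0.177]
force: [-1.9, 2.5, -0.4]
gripper_width: 0.0286
```

```bash
python3 ft.py
```

```text
clock 10.53 th 1.538 R 184.1 y -2.2 Ft -1.45 Fr -0.42 Fy 2.80 w 0.0286
```

>>> {"fn": "carry_out", "kwargs": {
  "steps": [
    {"xyz":[0.05,0.01,0],"delta_rot":[0,0,0],"fingers":0.0},
    {"xyz":[0.05,0.01,0],"delta_rot":[0,0,0],"fingers":0.0},
    {"xyz":[0,0,0],"delta_rot":[0,0,0],"fingers":0.0}
  ]
}}

```text
clock: 10.78
tcp_pos: [0.6404, -0.0814, 0.2427]
ee_rot: [-1.571, -0.001, 0.178]
force: [-1.0, 1.3, -0.6]
gripper_width: 0.0282
```

```bash
python3 ft.py
```

```text
clock 10.78 th 1.554 R 184.2 y -2.2 Ft -0.75 Fr -0.65 Fy 1.51 w 0.0282
```

>>> {"fn": "carry_out", "kwargs": {
  "steps": [
    {"xyz":[0.04,0.01,0],"delta_rot":[0,0,0],"fingers":0.0},
    {"xyz":[0.04,0.01,0],"delta_rot":[0,0,0],"fingers":0.0},
    {"xyz":[0,0,0],"delta_rot":[0,0,0],"fingers":0.0}
  ]
}}

```text
clock: 11.03
tcp_pos: [0.6426, -0.081, 0.2428]
ee_rot: [-1.571, -0.0, 0.177]
force: [-1.6, 0.3, 0.6]
gripper_width: 0.0283
```

```bash
python3 ft.py
```

```text
clock 11.03 th 1.567 R 184.2 y -2.2 Ft -1.55 Fr 0.57 Fy 0.62 w 0.0283
```

>>> {"fn": "carry_out", "kwargs": {
  "steps": [
    {"xyz":[0.04,0.01,0],"delta_rot":[0,0,0],"fingers":0.0},
    {"xyz":[0.03,0,0],"delta_rot":[0,0,0],"fingers":0.0},
    {"xyz":[0,0,0],"delta_rot":[0,0,0],"fingers":0.0}
  ]
}}

```text
clock: 11.28
tcp_pos: [0.6446, -0.0807, 0.2427]
ee_rot: [-1.571, -0.0, 0.178]
force: [-0.8, 0.0, 0.4]
gripper_width: 0.0282
```

```bash
python3 ft.py;python3 - <<'E'
from h import *
im=read_camera('wrist');cv2.imwrite('pics/f3.png',cv2.resize(im[100:280,140:320],None,fx=3,fy=3,interpolation=cv2.INTER_CUBIC))
E
```

```text
clock 11.28 th 1.578 R 184.2 y -2.2 Ft -0.82 Fr 0.32 Fy 0.19 w 0.0282
```

View pics/f3.png

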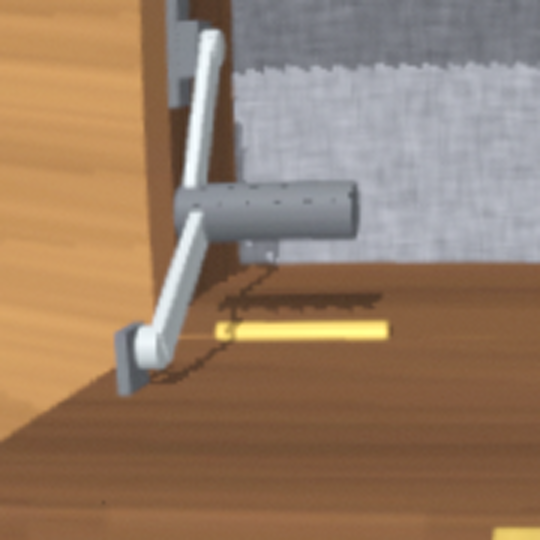

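```bash
python3 - <<'E'
from stay import *
f=lambda u,v:(140+u/3,100+v/3)
est(sense(),f(211,42),f(197,207),f(152,345))
E
```

```text
[[-11.5 -90.8  71. ]
 [ 33.7 -90.8  92.2]
 [ 60.8 -90.8 137.6]]
arms 49.9 52.9 d 98.3
```

>>> {"fn": "carry_out", "kwargs": {
  "steps": [
    {"xyz":[0.03,0.01,0],"delta_rot":[0,0,0],"fingers":0.0},
    {"xyz":[0.03,0,-0.01],"delta_rot":[0,0,0],"fingers":0.0},
    {"xyz":[0,0,0],"delta_rot":[0,0,0],"fingers":0.0}
  ]
}}

```text
clock: 11.58
tcp_pos: [0.6466, -0.0803, 0.2427]
ee_rot: [-1.571, -0.001, 0.177]
force: [-1.2, -1.0, 0.9]
gripper_width: 0.028
```

```bash
python3 ft.py
```

```text
clock 11.58 th 1.589 R 184.3 y -2.2 Ft -1.38 Fr 0.80 Fy -0.76 w 0.0280
```

>>> {"fn": "carry_out", "kwargs": {
  "steps": [
    {"xyz":[0.03,0.01,0],"delta_rot":[0,0,0],"fingers":0.0},
    {"xyz":[0.03,0,0],"delta_rot":[0,0,0],"fingers":0.0},
    {"xyz":[0,0,0],"delta_rot":[0,0,0],"fingers":0.0}
  ]
}}

```text
clock: 11.83
tcp_pos: [0.6483, -0.08, 0.2426]
ee_rot: [-1.571, -0.001, 0.177]
force: [-2.0, -1.7, 0.3]
gripper_width: 0.0286
```

```bash
python3 ft.py
```

```text
clock 11.83 th 1.598 R 184.4 y -2.2 Ft -2.30 Fr 0.18 Fy -1.27 w 0.0286
```

>>> {"fn": "carry_out", "kwargs": {
  "steps": [
    {"xyz":[0.03,0.01,0],"delta_rot":[0,0,0],"fingers":0.0},
    {"xyz":[0.03,0,0],"delta_rot":[0,0,0],"fingers":0.0},
    {"xyz":[0,0,0],"delta_rot":[0,0,0],"fingers":0.0}
  ]
}}

```text
clock: 12.08
tcp_pos: [0.6501, -0.0797, 0.2426]
ee_rot: [-1.571, -0.0, 0.178]
force: [-1.4, -2.2, 1.7]
gripper_width: 0.0285
```

```bash
python3 ft.py
```

```text
clock 12.08 th 1.608 R 184.4 y -2.2 Ft -1.86 Fr 1.59 Fy -1.91 w 0.0285
```

>>> {"fn": "carry_out", "kwargs": {
  "steps": [
    {"xyz":[0.03,0.01,0],"delta_rot":[0,0,0],"fingers":0.0},
    {"xyz":[0.03,0,0],"delta_rot":[0,0,0],"fingers":0.0},
    {"xyz":[0,0,0],"delta_rot":[0,0,0],"fingers":0.0}
  ]
}}

```text
clock: 12.33
tcp_pos: [0.652, -0.0794, 0.2424]
ee_rot: [-1.571, -0.001, 0.178]
force: [-1.2, -2.3, -0.2]
gripper_width: 0.0282
```

```bash
python3 ft.py
```

```text
clock 12.33 th 1.618 R 184.4 y -2.2 Ft -1.59 Fr -0.33 Fy -2.06 w 0.0282
```

>>> {"fn": "carry_out", "kwargs": {
  "steps": [
    {"xyz":[0.03,0.01,0],"delta_rot":[0,0,0],"fingers":0.0},
    {"xyz":[0.02,0,0],"delta_rot":[0,0,0],"fingers":0.0},
    {"xyz":[0,0,0],"delta_rot":[0,0,0],"fingers":0.0}
  ]
}}

```text
clock: 12.58
tcp_pos: [0.6533, -0.0791, 0.2423]
ee_rot: [-1.571, -0.0, 0.178]
force: [-1.2, -3.0, 0.7]
gripper_width: 0.0283
```

```bash
python3 ft.py
```

```text
clock 12.58 th 1.626 R 184.4 y -2.2 Ft -1.81 Fr 0.50 Fy -2.71 w 0.0283
```

>>> {"fn": "carry_out", "kwargs": {
  "steps": [
    {"xyz":[0.03,0,0],"delta_rot":[0,0,0],"fingers":0.0},
    {"xyz":[0.02,0,0],"delta_rot":[0,0,0],"fingers":0.0},
    {"xyz":[0,0,0],"delta_rot":[0,0,0],"fingers":0.0}
  ]
}}

```text
clock: 12.83
tcp_pos: [0.6547, -0.0789, 0.2423]
ee_rot: [-1.571, 0.0, 0.178]
force: [-1.6, -2.4, -1.1]
gripper_width: 0.0283
```

```bash
python3 ft.py;python3 - <<'E'
from h import *
im=read_camera('wrist');cv2.imwrite('pics/f4.png',cv2.resize(im[100:280,140:320],None,fx=3,fy=3,interpolation=cv2.INTER_CUBIC))
E
```

```text
clock 12.83 th 1.634 R 184.5 y -2.2 Ft -1.92 Fr -1.26 Fy -2.04 w 0.0283
```

View pics/f4.png

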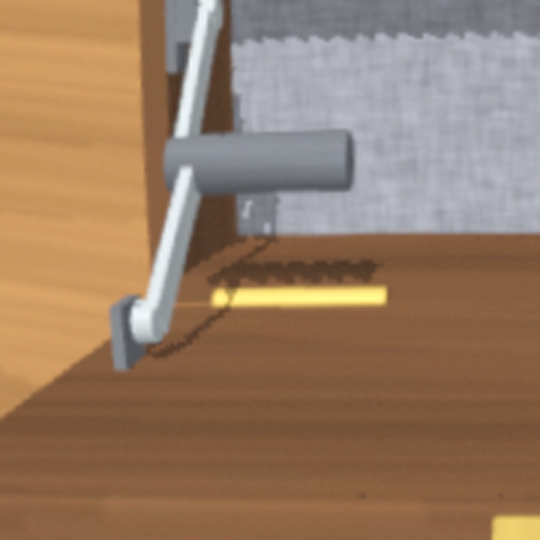

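>>> {"fn": "carry_out", "kwargs": {
  "steps": [
    {"xyz":[0.03,0,0],"delta_rot":[0,0,0],"fingers":0.0},
    {"xyz":[0.02,0,-0.01],"delta_rot":[0,0,0],"fingers":0.0},
    {"xyz":[0,0,0],"delta_rot":[0,0,0],"fingers":0.0}
  ]
}}

```text
clock: 13.13
tcp_pos: [0.6563, -0.0786, 0.2422]
ee_rot: [-1.57, -0.0, 0.178]
force: [-0.8, -1.3, 0.9]
gripper_width: 0.0283
```

```bash
python3 ft.py
```

```text
clock 13.13 th 1.643 R 184.6 y -2.3 Ft -1.11 Fr 0.75 Fy -1.18 w 0.0283
```

>>> {"fn": "carry_out", "kwargs": {
  "steps": [
    {"xyz":[0.02,0,0],"delta_rot":[0,0,0],"fingers":0.0},
    {"xyz":[0.02,0,0],"delta_rot":[0,0,0],"fingers":0.0},
    {"xyz":[0,0,0],"delta_rot":[0,0,0],"fingers":0.0}
  ]
}}

```text
clock: 13.38
tcp_pos: [0.6572, -0.0785, 0.242]
ee_rot: [-1.57, 0.001, 0.178]
force: [-2.0, -0.2, 0.7]
gripper_width: 0.0285
```

```bash
python3 ft.py
```

```text
clock 13.38 th 1.647 R 184.5 y -2.3 Ft -2.04 Fr 0.50 Fy 0.19 w 0.0285
```

>>> {"fn": "carry_out", "kwargs": {
  "steps": [
    {"xyz":[0.02,0,0],"delta_rot":[0,0,0],"fingers":0.0},
    {"xyz":[0.02,0,0],"delta_rot":[0,0,0],"fingers":0.0},
    {"xyz":[0,0,0],"delta_rot":[0,0,0],"fingers":0.0}
  ]
}}

```text
clock: 13.63
tcp_pos: [0.6578, -0.0784, 0.2419]
ee_rot: [-1.569, 0.002, 0.178]
force: [-5.8, 1.0, 1.4]
gripper_width: 0.0281
```

```bash
python3 ft.py
```

```text
clock 13.63 th 1.651 R 184.5 y -2.3 Ft -5.61 Fr 0.79 Fy 2.05 w 0.0281
```

>>> {"fn": "carry_out", "kwargs": {
  "steps": [
    {"xyz":[0.02,0,0],"delta_rot":[0,0,0],"fingers":0.0},
    {"xyz":[0.02,0.01,0],"delta_rot":[0,0,0],"fingers":0.0},
    {"xyz":[0,0,0],"delta_rot":[0,0,0],"fingers":0.0}
  ]
}}

```text
clock: 13.88
tcp_pos: [0.6585, -0.0783, 0.2419]
ee_rot: [-1.569, 0.004, 0.178]
force: [-7.2, 0.6, 2.4]
gripper_width: 0.0284
```

```bash
python3 ft.py
```

```text
clock 13.88 th 1.654 R 184.5 y -2.3 Ft -7.22 Fr 1.56 Fy 1.91 w 0.0284
```

```bash
python3 - <<'E'
from h import *
im=read_camera('wrist');cv2.imwrite('pics/f5.png',cv2.resize(im[80:260,140:320],None,fx=3,fy=3,interpolation=cv2.INTER_CUBIC))
E
```

```text
(no output)
```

View pics/f5.png

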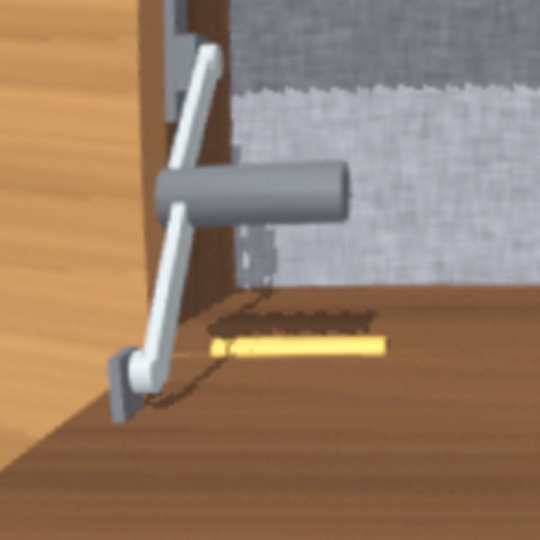

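>>> {"fn": "carry_out", "kwargs": {
  "steps": [
    {"xyz":[-0.03,0,0],"delta_rot":[0,0,0],"fingers":0.0},
    {"xyz":[0,0,0],"delta_rot":[0,0,0],"fingers":0.3},
    {"xyz":[0,0,0],"delta_rot":[0,0,0],"fingers":0.7},
    {"xyz":[0,0,0],"delta_rot":[0,0,0],"fingers":0.7},
    {"xyz":[0,0,0],"delta_rot":[0,0,0],"fingers":0.7},
    {"xyz":[0,0,0.4],"delta_rot":[0,0,0],"fingers":0.7},
    {"xyz":[0,0,0.8],"delta_rot":[0,0,0],"fingers":0.7},
    {"xyz":[0,0,0.8],"delta_rot":[0,0,0],"fingers":0.7}
  ]
}}

```text
clock: 14.6
tcp_pos: [0.6586, -0.0785, 0.3024]
ee_rot: [-1.57, 0.001, 0.178]
force: [0.7, 0.1, 0.8]
gripper_width: 0.0597
```

```bash
python3 ft.py; python3 - <<'E'
from h import *
im=read_camera('wrist');cv2.imwrite('pics/g.png',im)
E
```

```text
clock 14.60 th 1.626 R 244.7 y -2.6 Ft 0.67 Fr 0.89 Fy 0.01 w 0.0597
```

View pics/g.png

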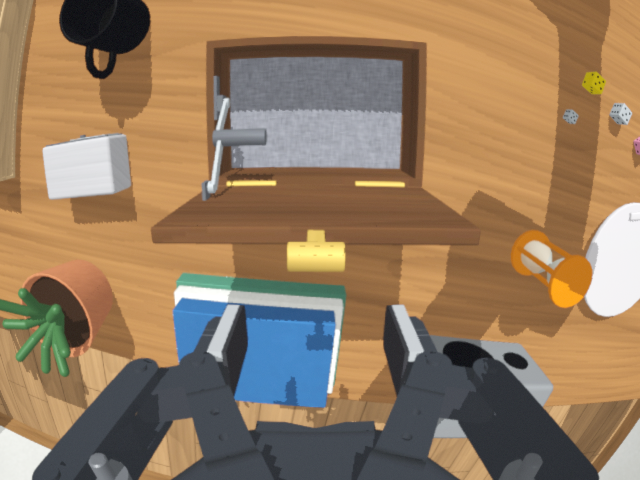

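>>> {"fn": "carry_out", "kwargs": {
  "steps": [
    {"xyz":[-0.5,0.95,0],"delta_rot":[0,0,-0.5],"fingers":0.55},
    {"xyz":[-0.5,0.95,0],"delta_rot":[0,0,-0.5],"fingers":0.55},
    {"xyz":[-0.5,0.95,0],"delta_rot":[0,0,-0.5],"fingers":0.55},
    {"xyz":[-0.5,0.95,-0.3],"delta_rot":[0,0,-0.5],"fingers":0.55},
    {"xyz":[-0.5,0.95,-0.4],"delta_rot":[0,0,-0.5],"fingers":0.55},
    {"xyz":[-0.5,0.95,-0.5],"delta_rot":[0,0,-0.5],"fingers":0.55},
    {"xyz":[-0.5,0.95,-0.5],"delta_rot":[0,0,-0.5],"fingers":0.55},
    {"xyz":[-0.5,0.95,-0.5],"delta_rot":[0,0,-0.5],"fingers":0.55},
    {"xyz":[-0.5,0.95,-0.5],"delta_rot":[0,0,-0.5],"fingers":0.55},
    {"xyz":[-0.5,0.95,-0.5],"delta_rot":[0,0,-0.5],"fingers":0.55}
  ]
}}

```text
clock: 15.48
tcp_pos: [0.5087, 0.2078, 0.2068]
ee_rot: [-1.569, -0.002, -0.261]
force: [0.3, 0.1, 0.7]
gripper_width: 0.0469
```

>>> {"fn": "carry_out", "kwargs": {
  "steps": [
    {"xyz":[-0.5,0.95,-0.5],"delta_rot":[0,0,-0.4],"fingers":0.55},
    {"xyz":[-0.5,0.95,-0.5],"delta_rot":[0,0,0],"fingers":0.55},
    {"xyz":[-0.5,0.95,-0.5],"delta_rot":[0,0,0],"fingers":0.55},
    {"xyz":[-0.5,0.95,-0.4],"delta_rot":[0,0,0],"fingers":0.55},
    {"xyz":[0,0.5,0],"delta_rot":[0,0,0],"fingers":0.55},
    {"xyz":[0,0,0],"delta_rot":[0,0,0],"fingers":0.55}
  ]
}}

```text
clock: 15.98
tcp_pos: [0.4483, 0.3378, 0.1494]
ee_rot: [-1.57, -0.0, -0.29]
force: [0.1, -0.2, -0.0]
gripper_width: 0.0469
```

```bash
python3 - <<'E'
from h import *
s=sense();im=read_camera('wrist');print(s['tcp_pos'],s['ee_rot'])
print([ (round(o['p'],2),np.round(o['xy'],1)) for o in outline_of('wrist','die_large_center')])
cv2.imwrite('pics/i.png',im)
for c in ['top','scene']: cv2.imwrite(f'pics/i_{c}.png',read_camera(c))
E
```

```text
[0.44833761 0.33784127 0.14935205] [-1.56979414e+00 -2.26130907e-04 -2.89899071e-01]
[(0.86, array([314.9, 219.5])), (0.83, array([406.7, 233.4])), (0.64, array([224.7, 218.8])), (0.26, array([221.3, 293.9]))]
```

View pics/i.png

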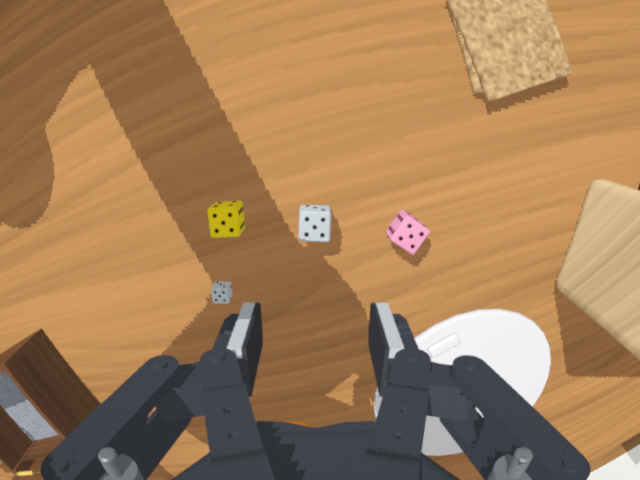

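View pics/i_top.png

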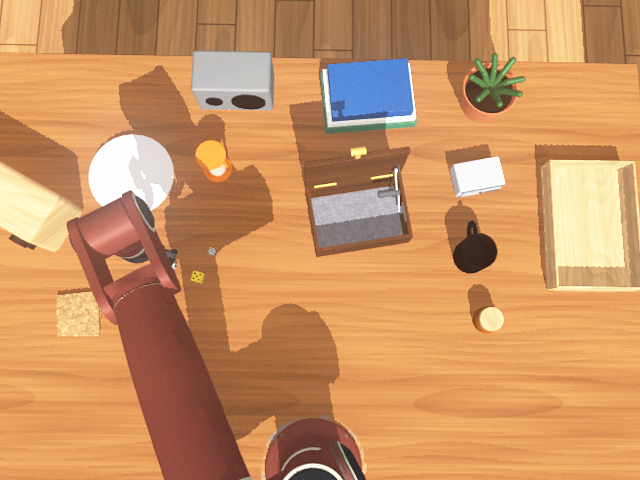

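```bash
python3 - <<'E'
from h import *
s=sense()
im=cv2.imread('pics/i.png');cv2.imwrite('pics/i2.png',cv2.resize(im[190:260,280:350],None,fx=8,fy=8,interpolation=cv2.INTER_CUBIC))
def P(uv,z):
    a,d=wray(s,uv);return a+d*(z-a[2])/d[2]
for uv in [(300,212),(330,212),(331,241),(299,241),(314.9,227)]: print(uv,P(uv,.024).round(4))
t=cv2.imread('pics/i_top.png');cv2.imwrite('pics/i3.png',cv2.resize(t[140:265,290:425],None,fx=5,fy=5,interpolation=cv2.INTER_CUBIC))
E
```

```text
(300, 212) [0.4306 0.329  0.024 ]
(330, 212) [0.4372 0.3504 0.024 ]
(331, 241) [0.4593 0.3448 0.024 ]
(299, 241) [0.4522 0.3214 0.024 ]
(314.9, 227) [0.4451 0.3363 0.024 ]
```

View pics/i2.png

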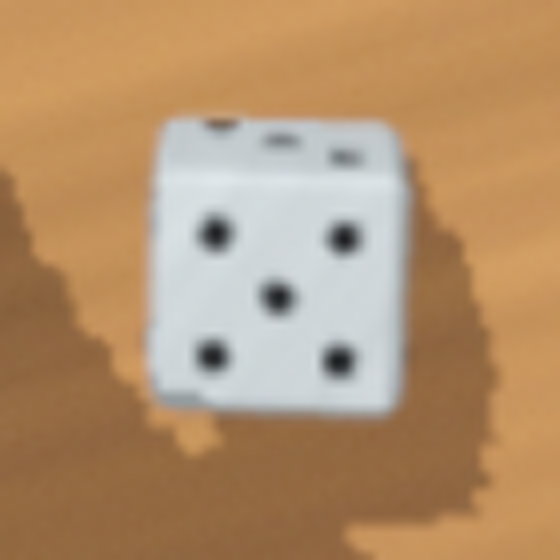

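View pics/i3.png

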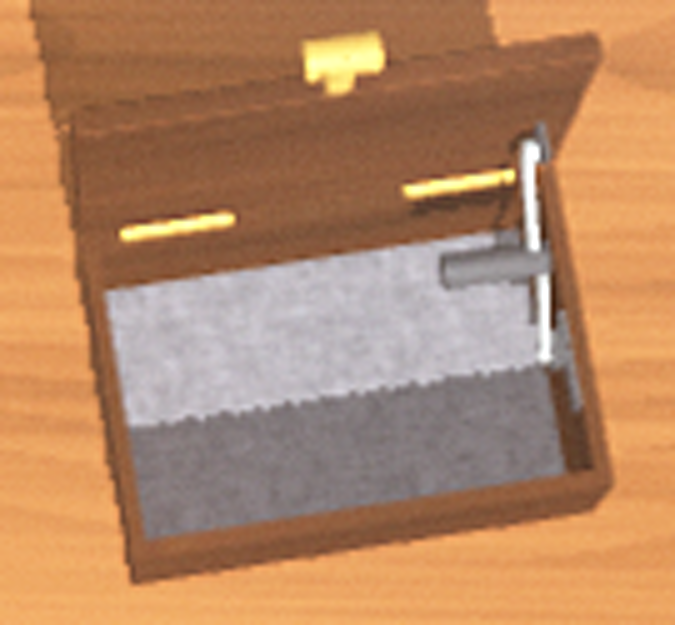

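>>> {"fn": "carry_out", "kwargs": {
  "steps": [
    {"xyz":[-0.1,-0.05,-0.9],"delta_rot":[0,0,0],"fingers":0.55},
    {"xyz":[0,0,-0.9],"delta_rot":[0,0,0],"fingers":0.55},
    {"xyz":[0,0,-0.9],"delta_rot":[0,0,0],"fingers":0.55},
    {"xyz":[0,0,-0.9],"delta_rot":[0,0,0],"fingers":0.55},
    {"xyz":[0,0,-0.8],"delta_rot":[0,0,0],"fingers":0.55},
    {"xyz":[0,0,-0.37],"delta_rot":[0,0,0],"fingers":0.55},
    {"xyz":[0,0,0],"delta_rot":[0,0,0],"fingers":0.4}
  ]
}}

```text
clock: 16.77
tcp_pos: [0.4447, 0.3318, 0.0035]
ee_rot: [-1.575, 0.003, -0.295]
force: [-0.9, 0.0, -1.6]
gripper_width: 0.0364
```

>>> {"fn": "carry_out", "kwargs": {
  "steps": [
    {"xyz":[0,0,0],"delta_rot":[0,0,0],"fingers":0.2},
    {"xyz":[0,0,0],"delta_rot":[0,0,0],"fingers":0.1},
    {"xyz":[0,0,0],"delta_rot":[0,0,0],"fingers":0.1},
    {"xyz":[0,0,0],"delta_rot":[0,0,0],"fingers":0.1},
    {"xyz":[0,0,0],"delta_rot":[0,0,0],"fingers":0.1}
  ]
}}

```text
clock: 17.18
tcp_pos: [0.4466, 0.3343, 0.0072]
ee_rot: [-1.569, -0.001, -0.294]
force: [-0.1, -0.4, -1.3]
gripper_width: 0.0226
```

```bash
python3 - <<'E'
from h import *
s=sense();im=read_camera('wrist');print(s['tcp_pos'],s['ee_rot'],s['force'],s['gripper_width'])
cv2.imwrite('pics/j.png',im)
E
```

```text
[0.44658987 0.33426746 0.00723016] [-1.56932736e+00 -1.42839355e-03 -2.93550180e-01] [-0.05354132 -0.35607838 -1.32486561] 0.022552774453151313
```

View pics/j.png

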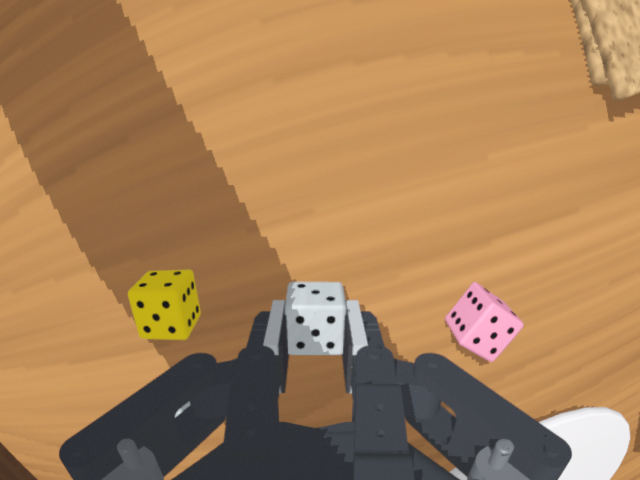

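>>> {"fn": "carry_out", "kwargs": {
  "steps": [
    {"xyz":[0,0,0.3],"delta_rot":[0,0,0],"fingers":0.1},
    {"xyz":[0,0,0.8],"delta_rot":[0,0,0],"fingers":0.1},
    {"xyz":[0,0,0.9],"delta_rot":[0,0,0],"fingers":0.1},
    {"xyz":[0,-0.4,0.9],"delta_rot":[0,0,0],"fingers":0.1},
    {"xyz":[0.2,-0.9,0.8],"delta_rot":[0,0,0.5],"fingers":0.1},
    {"xyz":[0.28,-0.95,0.8],"delta_rot":[0,0,0.5],"fingers":0.1},
    {"xyz":[0.28,-0.95,0.5],"delta_rot":[0,0,0.5],"fingers":0.1},
    {"xyz":[0.28,-0.95,0],"delta_rot":[0,0,0.5],"fingers":0.1},
    {"xyz":[0.28,-0.95,0],"delta_rot":[0,0,0.5],"fingers":0.1},
    {"xyz":[0.28,-0.95,0],"delta_rot":[0,0,0.5],"fingers":0.1}
  ]
}}

```text
clock: 18.07
tcp_pos: [0.4944, 0.1511, 0.1576]
ee_rot: [-1.57, -0.002, -0.029]
force: [0.8, 0.2, -0.9]
gripper_width: 0.0225
```

>>> {"fn": "carry_out", "kwargs": {
  "steps": [
    {"xyz":[0.28,-0.95,0],"delta_rot":[0,0,0.5],"fingers":0.1},
    {"xyz":[0.28,-0.95,0],"delta_rot":[0,0,0.5],"fingers":0.1},
    {"xyz":[0.28,-0.95,0],"delta_rot":[0,0,0.5],"fingers":0.1},
    {"xyz":[0.28,-0.95,0],"delta_rot":[0,0,0.5],"fingers":0.1},
    {"xyz":[0.28,-0.95,0],"delta_rot":[0,0,0.4],"fingers":0.1},
    {"xyz":[0.26,-0.95,0],"delta_rot":[0,0,0],"fingers":0.1},
    {"xyz":[0,-0.95,0],"delta_rot":[0,0,0],"fingers":0.1},
    {"xyz":[0,0,0],"delta_rot":[0,0,0],"fingers":0.1}
  ]
}}

```text
clock: 18.73
tcp_pos: [0.544, -0.0513, 0.157]
ee_rot: [-1.573, -0.001, 0.173]
force: [0.1, 0.5, -0.9]
gripper_width: 0.0224
```

```bash
python3 - <<'E'
from h import *
s=sense();im=read_camera('wrist');print(s['tcp_pos'],s['ee_rot'],s['force'],s['gripper_width'])
p=np.load('chest.npy')
print(Ro.from_euler('z',-p[2]).apply(s['tcp_pos']-[p[0],p[1],0]))
cv2.imwrite('pics/k.png',im)
E
```

```text
[ 0.54404475 -0.05129665  0.15701564] [-1.57326004e+00 -5.25100789e-04  1.73348320e-01] [ 0.10734845  0.49751789 -0.85294185] 0.022407994745233542
[-0.01131231  0.04488359  0.15701564]
```

View pics/k.png

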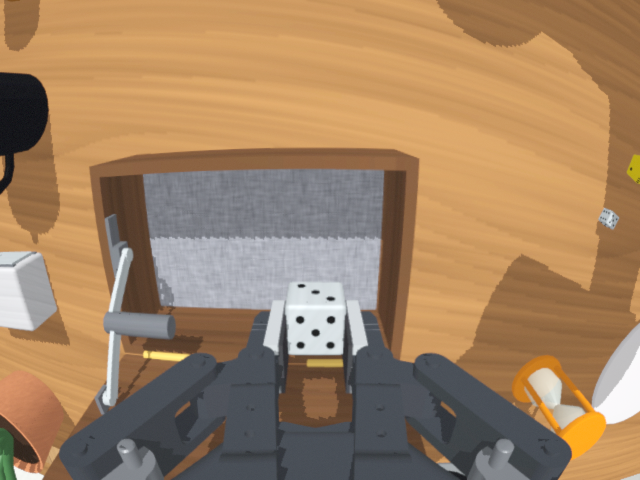

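>>> {"fn": "carry_out", "kwargs": {
  "steps": [
    {"xyz":[0,0.15,-0.85],"delta_rot":[0,0,0],"fingers":0.1},
    {"xyz":[0,0,-0.85],"delta_rot":[0,0,0],"fingers":0.1},
    {"xyz":[0,0,-0.85],"delta_rot":[0,0,0],"fingers":0.1},
    {"xyz":[0,0,-0.85],"delta_rot":[0,0,0],"fingers":0.1},
    {"xyz":[0,0,-0.75],"delta_rot":[0,0,0],"fingers":0.1},
    {"xyz":[0,0,-0.3],"delta_rot":[0,0,0],"fingers":0.1},
    {"xyz":[0,0,-0.1],"delta_rot":[0,0,0],"fingers":0.1},
    {"xyz":[0,0,0],"delta_rot":[0,0,0],"fingers":0.1}
  ]
}}

```text
clock: 19.45
tcp_pos: [0.5436, -0.0422, 0.0195]
ee_rot: [-1.571, 0.001, 0.178]
force: [0.6, 0.9, -0.9]
gripper_width: 0.0224
```

>>> {"fn": "carry_out", "kwargs": {
  "steps": [
    {"xyz":[0,0,-0.06],"delta_rot":[0,0,0],"fingers":0.1},
    {"xyz":[0,0,-0.05],"delta_rot":[0,0,0],"fingers":0.1},
    {"xyz":[0,0,0],"delta_rot":[0,0,0],"fingers":0.1}
  ]
}}

```text
clock: 19.7
tcp_pos: [0.5448, -0.0429, 0.0174]
ee_rot: [-1.572, -0.003, 0.178]
force: [2.1, -2.2, 0.6]
gripper_width: 0.0226
```

>>> {"fn": "carry_out", "kwargs": {
  "steps": [
    {"xyz":[0,0,-0.02],"delta_rot":[0,0,0],"fingers":0.1},
    {"xyz":[0,0,0],"delta_rot":[0,0,0],"fingers":0.3},
    {"xyz":[0,0,0],"delta_rot":[0,0,0],"fingers":0.4},
    {"xyz":[0,0,0],"delta_rot":[0,0,0],"fingers":0.5},
    {"xyz":[0,0,0],"delta_rot":[0,0,0],"fingers":0.5},
    {"xyz":[0,0,0.3],"delta_rot":[0,0,0],"fingers":0.5},
    {"xyz":[0,0,0.8],"delta_rot":[0,0,0],"fingers":0.5},
    {"xyz":[0,0,0.9],"delta_rot":[0,0,0],"fingers":0.5},
    {"xyz":[0,0,0.9],"delta_rot":[0,0,0],"fingers":0.5},
    {"xyz":[0,0,0.9],"delta_rot":[0,0,0],"fingers":0.5}
  ]
}}

```text
clock: 20.53
tcp_pos: [0.5431, -0.0422, 0.1306]
ee_rot: [-1.57, 0.001, 0.178]
force: [-0.1, -0.2, -0.4]
gripper_width: 0.0427
```

```bash
python3 - <<'E'
from h import *
s=sense();im=read_camera('wrist');print(s['tcp_pos'],s['ee_rot'],s['force'],s['joint_pos'])
cv2.imwrite('pics/l.png',im)
E
```

```text
[ 0.54308707 -0.04220551  0.13061877] [-1.56963126e+00  6.94678125e-04  1.77620300e-01] [-0.06487138 -0.22210257 -0.37326197] [-2.14618691e-01 -5.37818521e-02  1.89236078e+00  8.40763534e-04
  1.30410109e+00 -1.96325693e+00]
```

View pics/l.png

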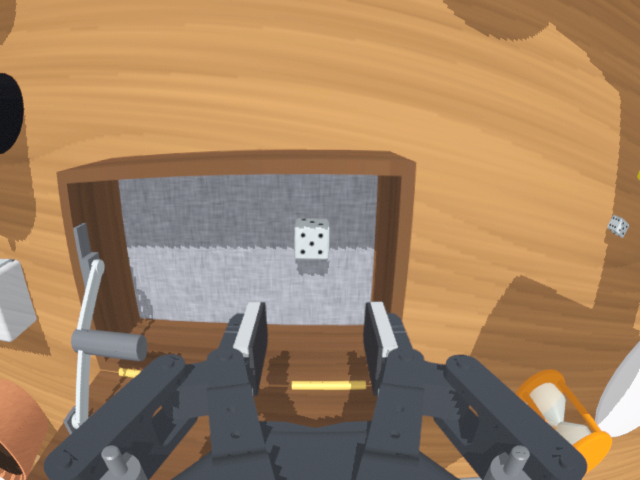

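```bash
python3 - <<'E'
from h import *
import cv2
a=cv2.imread('pics/l.png');b=cv2.imread('pics/g.png');c=cv2.imread('pics/k.png')
h=np.hstack([cv2.resize(x,(390,390),interpolation=cv2.INTER_CUBIC) for x in (a[290:420,50:180],b[70:200,180:310])])
cv2.imwrite('pics/m.png',h)
E
```

```text
(no output)
```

View pics/m.png

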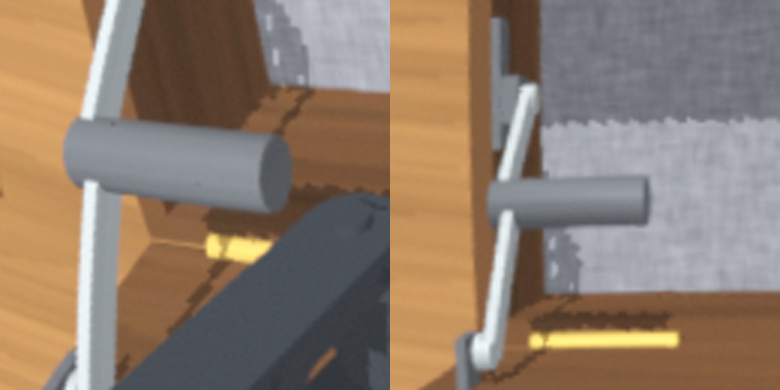

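```bash
python3 - <<'E'
from h import *
p=np.load('chest.npy');Rc=Ro.from_euler('z',p[2]).as_matrix();o=np.array([p[0],p[1],0])
S1=dict(tcp_pos=np.array([0.54308707,-0.04220551,0.13061877]),ee_rot=np.array([-1.5696,.0007,.1776]))
S2=dict(tcp_pos=np.array([0.6586,-0.0785,0.3024]),ee_rot=np.array([-1.57,.001,.178]))
S3=dict(tcp_pos=np.array([0.6585,-0.0783,0.2419]),ee_rot=np.array([-1.569,.004,.178]))
def tri(rays):
    A=np.zeros((3,3));b=np.zeros(3)
    for a,d in rays:
        d=d/np.linalg.norm(d);M=np.eye(3)-np.outer(d,d);A+=M;b+=M@a
    x=np.linalg.solve(A,b);return x,[np.linalg.norm((np.eye(3)-np.outer(d,d)/(d@d))@(x-a)) for a,d in rays]
def top(uv):
    i=camera_info('top');return -i['R'].T@i['t'], i['R'].T@np.linalg.inv(i['mtx'])@np.array([*uv,1.])
for n,r in [('left',[wray(S1,(141.7,347.7)),wray(S2,(265,136.3)),top((290+447/5,140+270/5))]),('left_nt',[wray(S1,(141.7,347.7)),wray(S2,(265,136.3))]),('right',[wray(S1,(75,339)),wray(S2,(214.7,137.7))]),
 ('leftS3',[wray(S1,(141.7,347.7)),wray(S3,(140+338/3,80+190/3))])]:
    x,e=tri(r);print(n,x.round(4),(Rc.T@(x-o)*1000).round(1),np.round(np.array(e)*1000,1))
E
```

```text
left [ 0.5965 -0.1363  0.1079] [ 24.9 -48.2 107.9] [1.1 1.1 2. ]
left_nt [ 0.596  -0.135   0.1089] [ 24.7 -46.8 108.9] [0.2 0.2]
right [ 0.6031 -0.1818  0.1103] [ 23.2 -94.1 110.3] [0.9 0.9]
leftS3 [ 0.5987 -0.1363  0.1058] [ 27.1 -48.5 105.8] [0.1 0.1]
```

>>> {"fn": "carry_out", "kwargs": {
  "steps": [
    {"xyz":[0,-0.3,0.4],"delta_rot":[0.18,-0.98,0],"fingers":0.3},
    {"xyz":[0,-0.4,0.4],"delta_rot":[0.18,-0.98,0],"fingers":0.0},
    {"xyz":[0,-0.4,0.3],"delta_rot":[0.18,-0.98,0],"fingers":0.0},
    {"xyz":[0.1,-0.4,0.2],"delta_rot":[0.18,-0.98,0],"fingers":0.0},
    {"xyz":[0.1,-0.4,0],"delta_rot":[0.18,-0.98,0],"fingers":0.0},
    {"xyz":[0.1,-0.4,0],"delta_rot":[0.18,-0.98,0],"fingers":0.0},
    {"xyz":[0.1,-0.4,0],"delta_rot":[0.18,-0.98,0],"fingers":0.0},
    {"xyz":[0.1,-0.4,0],"delta_rot":[0.18,-0.98,0],"fingers":0.0},
    {"xyz":[0.1,-0.4,0],"delta_rot":[0.18,-0.98,0],"fingers":0.0},
    {"xyz":[0,-0.2,0],"delta_rot":[0,0,0],"fingers":0.0}
  ]
}}

```text
clock: 21.42
tcp_pos: [0.5593, -0.1538, 0.1652]
ee_rot: [-1.561, -0.781, 0.17]
force: [-0.9, 0.1, -0.9]
gripper_width: 0.0001
```

```bash
cat > st.py <<'E'
from h import *
p=np.load('chest.npy');Rc=Ro.from_euler('z',p[2]).as_matrix();o=np.array([p[0],p[1],0])
s=sense();print(round(s['clock'],2),'tcp chest mm',(Rc.T@(s['tcp_pos']-o)*1000).round(1),'F chest',(Rc.T@s['force']).round(1),'approach',(Rc.T@Ro.from_euler('xyz',s['ee_rot']).as_matrix()[:,1]).round(3),'jaw',(Rc.T@Ro.from_euler('xyz',s['ee_rot']).as_matrix()[:,2]).round(3))
print(s['joint_pos'].round(2),s['gripper_width'])
E
python3 st.py;python3 - <<'E'
from h import *
cv2.imwrite('pics/n.png',read_camera('wrist'));cv2.imwrite('pics/n_s.png',read_camera('scene'))
E
```

```text
21.42 tcp chest mm [-14.8 -58.7 165.2] F chest [-0.9  0.2 -0.9] approach [ 0.704  0.001 -0.71 ] jaw [0.005 1.    0.007]
[-0.66 -0.35  2.23  0.77  0.85 -2.81] 0.0001432569791384929
```

View pics/n.png

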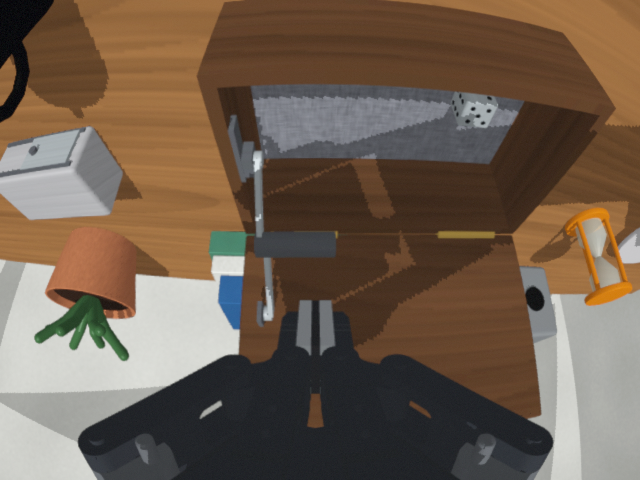

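View pics/n_s.png

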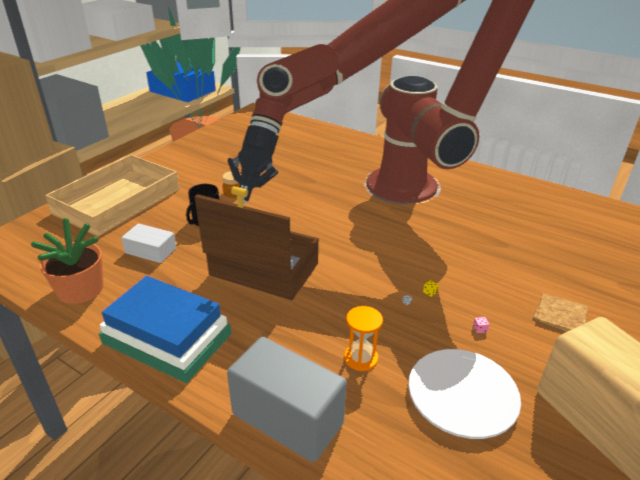

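```bash
python3 - <<'E'
from h import *
p=np.load('chest.npy');Rc=Ro.from_euler('z',p[2]).as_matrix();o=np.array([p[0],p[1],0]);s=sense()
for uv in [(335,244.5),(256,244)]:
    a,d=wray(s,uv);a=Rc.T@(a-o)*1000;d=Rc.T@d
    for x in (22,25,28): print(uv,(a+d*(x-a[0])/d[0]).round(1))
E
```

```text
(335, 244.5) [ 22.  -47.5 114.2]
(335, 244.5) [ 25.  -47.4 112.7]
(335, 244.5) [ 28.  -47.2 111.3]
(256, 244) [ 22.  -94.3 113.6]
(256, 244) [ 25.  -94.8 112.1]
(256, 244) [ 28.  -95.4 110.6]
```

>>> {"fn": "carry_out", "kwargs": {
  "steps": [
    {"xyz":[0.2,0.01,-0.32],"delta_rot":[0,0,0],"fingers":0.0},
    {"xyz":[0.2,0.01,-0.32],"delta_rot":[0,0,0],"fingers":0.0},
    {"xyz":[0.2,0.01,-0.32],"delta_rot":[0,0,0],"fingers":0.0},
    {"xyz":[0.2,0.01,-0.32],"delta_rot":[0,0,0],"fingers":0.0},
    {"xyz":[0,0,0],"delta_rot":[0,0,0],"fingers":0.0}
  ]
}}

```text
clock: 21.93
tcp_pos: [0.5862, -0.1508, 0.129]
ee_rot: [-1.564, -0.78, 0.177]
force: [-0.4, 0.3, 0.3]
gripper_width: 0.0002
```

```bash
python3 st.py;python3 - <<'E'
from h import *
cv2.imwrite('pics/n2.png',read_camera('wrist'))
E
```

```text
21.93 tcp chest mm [ 12.1 -60.6 129. ] F chest [-0.3  0.4  0.3] approach [ 0.703  0.003 -0.711] jaw [0.    1.    0.005]
[-0.62 -0.23  2.2   0.83  0.76 -2.87] 0.00021781603264832793
```

View pics/n2.png

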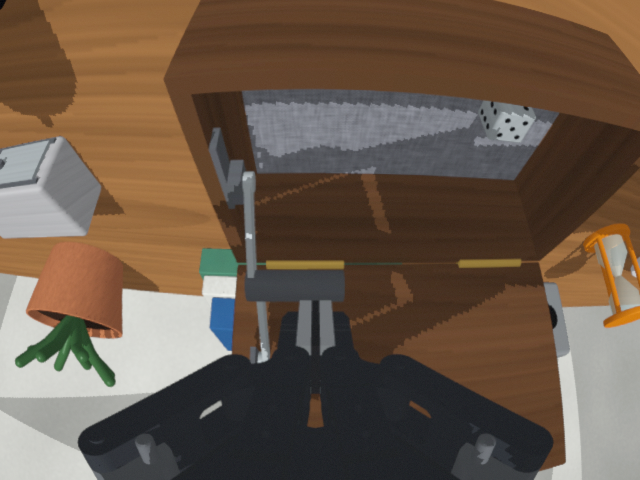

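```bash
python3 - <<'E'
from h import *
p=np.load('chest.npy');Rc=Ro.from_euler('z',p[2]).as_matrix();o=np.array([p[0],p[1],0]);s=sense()
for uv in [(344,286),(247,284)]:
    a,d=wray(s,uv);a=Rc.T@(a-o)*1000;d=Rc.T@d
    for x in (22,25,28): print(uv,(a+d*(x-a[0])/d[0]).round(1))
print(wproj(s,s['tcp_pos']))
E
```

```text
(344, 286) [ 22.  -46.5 111.3]
(344, 286) [ 25.  -46.3 110.2]
(344, 286) [ 28.  -46.  109.1]
(247, 284) [ 22.  -94.1 110.3]
(247, 284) [ 25.  -94.7 109.2]
(247, 284) [ 28.  -95.3 108. ]
[[314.58369097 317.77438532]]
```

>>> {"fn": "carry_out", "kwargs": {
  "steps": [
    {"xyz":[0.1,0.02,-0.18],"delta_rot":[0,0,0],"fingers":0.0},
    {"xyz":[0.1,0.02,-0.18],"delta_rot":[0,0,0],"fingers":0.0},
    {"xyz":[0,0,0],"delta_rot":[0,0,0],"fingers":0.0}
  ]
}}

```text
clock: 22.23
tcp_pos: [0.5918, -0.1507, 0.1188]
ee_rot: [-1.566, -0.782, 0.176]
force: [-1.1, -0.5, -0.6]
gripper_width: 0.0001
```

>>> {"fn": "carry_out", "kwargs": {
  "steps": [
    {"xyz":[0.05,0.01,-0.05],"delta_rot":[0,0,0],"fingers":0.0},
    {"xyz":[0.05,0.01,-0.05],"delta_rot":[0,0,0],"fingers":0.0},
    {"xyz":[0,0,0],"delta_rot":[0,0,0],"fingers":0.0}
  ]
}}

```text
clock: 22.48
tcp_pos: [0.5947, -0.1507, 0.1163]
ee_rot: [-1.567, -0.782, 0.176]
force: [-0.4, 1.1, -0.8]
gripper_width: 0.0001
```

```bash
python3 st.py
```

```text
22.48 tcp chest mm [ 20.6 -62.  116.3] F chest [-0.2  1.2 -0.8] approach [ 0.705 -0.    -0.709] jaw [0.003 1.    0.003]
[-0.6  -0.18  2.19  0.85  0.72 -2.89] 0.0001297110395496033
```

>>> {"fn": "carry_out", "kwargs": {
  "steps": [
    {"xyz":[0.07,0.01,-0.07],"delta_rot":[0,0,0],"fingers":0.0},
    {"xyz":[0.06,0.01,-0.08],"delta_rot":[0,0,0],"fingers":0.0},
    {"xyz":[0,0,0],"delta_rot":[0,0,0],"fingers":0.0}
  ]
}}

```text
clock: 22.73
tcp_pos: [0.5988, -0.1502, 0.1118]
ee_rot: [-1.567, -0.783, 0.176]
force: [-0.5, 0.1, 0.8]
gripper_width: 0.0002
```

```bash
python3 st.py
```

```text
22.73 tcp chest mm [ 24.7 -62.3 111.8] F chest [-0.5  0.2  0.8] approach [ 0.705 -0.    -0.709] jaw [0.003 1.    0.003]
[-0.6  -0.17  2.18  0.86  0.71 -2.9 ] 0.0001865829171447379
```

>>> {"fn": "carry_out", "kwargs": {
  "steps": [
    {"xyz":[0.06,0.01,-0.07],"delta_rot":[0,0,0],"fingers":0.0},
    {"xyz":[0.06,0.01,-0.07],"delta_rot":[0,0,0],"fingers":0.0},
    {"xyz":[0,0,0],"delta_rot":[0,0,0],"fingers":0.0}
  ]
}}

```text
clock: 22.98
tcp_pos: [0.6024, -0.1495, 0.1076]
ee_rot: [-1.567, -0.783, 0.176]
force: [-0.8, 0.6, 0.7]
gripper_width: -0.0001
```

```bash
python3 st.py;python3 - <<'E'
from h import *
im=read_camera('wrist');cv2.imwrite('pics/n3.png',im)
t=read_camera('top');cv2.imwrite('pics/n3t.png',cv2.resize(t[120:270,290:430],None,fx=4,fy=4,interpolation=cv2.INTER_CUBIC))
E
```

```text
22.98 tcp chest mm [ 28.4 -62.3 107.6] F chest [-0.7  0.7  0.7] approach [ 0.705 -0.    -0.709] jaw [0.003 1.    0.003]
[-0.59 -0.15  2.18  0.87  0.7  -2.91] -0.00012869260130067643
```

View pics/n3.png

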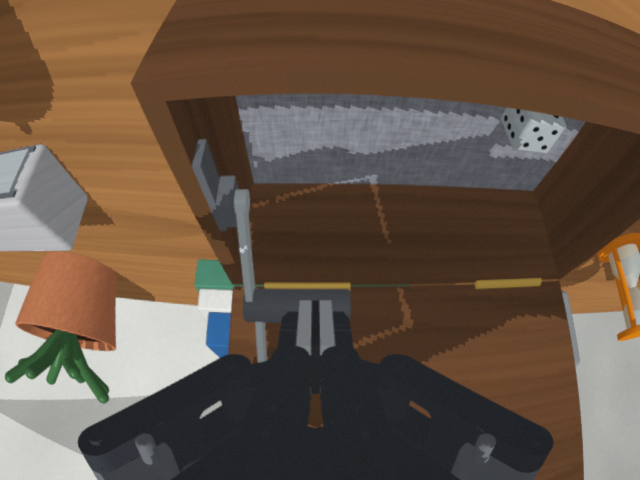

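```bash
python3 - <<'E'
from h import *
p=np.load('chest.npy');Rc=Ro.from_euler('z',p[2]).as_matrix();o=np.array([p[0],p[1],0]);s=sense()
for uv in [(350,306),(246,303)]:
    a,d=wray(s,uv);a=Rc.T@(a-o)*1000;d=Rc.T@d
    for x in (25,30,35,40): print(uv,(a+d*(x-a[0])/d[0]).round(1))
im=cv2.imread('pics/n3.png');cv2.imwrite('pics/n4.png',cv2.resize(im[260:380,210:370],None,fx=4,fy=4,interpolation=cv2.INTER_CUBIC))
E
```

```text
(350, 306) [ 25.  -46.6 103.2]
(350, 306) [ 30.  -46.1 101.7]
(350, 306) [ 35.  -45.6 100.2]
(350, 306) [ 40.  -45.2  98.7]
(246, 303) [ 25.  -92.8 101.9]
(246, 303) [ 30.  -93.8 100.3]
(246, 303) [ 35.  -94.8  98.8]
(246, 303) [ 40.  -95.8  97.2]
```

View pics/n4.png

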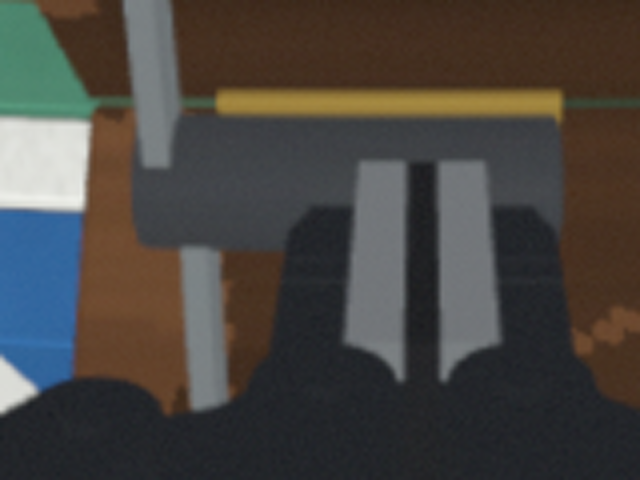

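View pics/n3t.png

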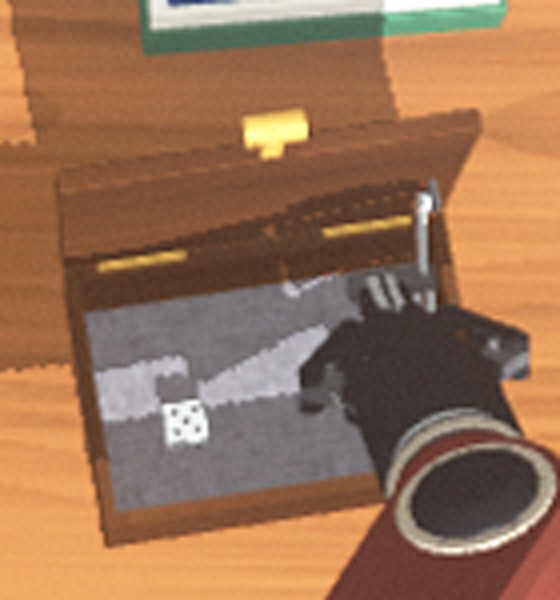

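>>> {"fn": "carry_out", "kwargs": {
  "steps": [
    {"xyz":[0.05,0.01,-0.09],"delta_rot":[0,0,0],"fingers":0.0},
    {"xyz":[0.05,0.01,-0.09],"delta_rot":[0,0,0],"fingers":0.0},
    {"xyz":[0.04,0.01,-0.09],"delta_rot":[0,0,0],"fingers":0.0},
    {"xyz":[0,0,0],"delta_rot":[0,0,0],"fingers":0.0}
  ]
}}

```text
clock: 23.42
tcp_pos: [0.6064, -0.1486, 0.0992]
ee_rot: [-1.567, -0.782, 0.176]
force: [-0.1, -0.8, 1.1]
gripper_width: 0.0
```

```bash
python3 st.py;python3 - <<'E'
from h import *
im=read_camera('wrist');cv2.imwrite('pics/n5.png',im)
E
```

```text
23.42 tcp chest mm [ 32.5 -62.1  99.2] F chest [-0.2 -0.8  1.1] approach [ 0.705 -0.    -0.709] jaw [0.003 1.    0.003]
[-0.58 -0.12  2.17  0.89  0.68 -2.93] 4.047858253495504e-05
```

View pics/n5.png

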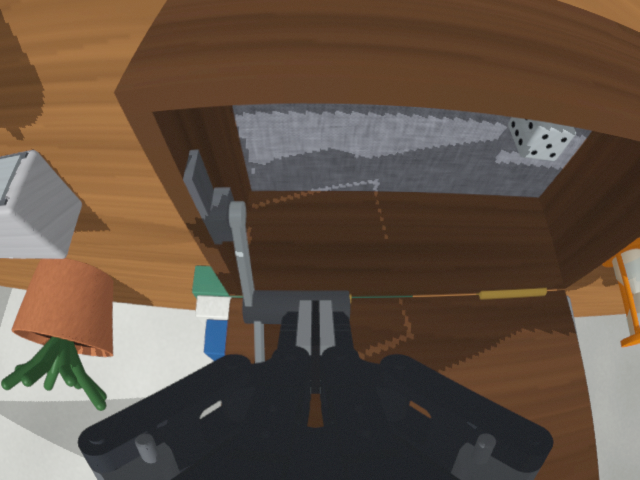

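>>> {"fn": "carry_out", "kwargs": {
  "steps": [
    {"xyz":[0.04,0.01,-0.09],"delta_rot":[0,0,0],"fingers":0.0},
    {"xyz":[0.04,0.01,-0.1],"delta_rot":[0,0,0],"fingers":0.0},
    {"xyz":[0,0,0],"delta_rot":[0,0,0],"fingers":0.0}
  ]
}}

```text
clock: 23.72
tcp_pos: [0.6085, -0.1477, 0.0929]
ee_rot: [-1.566, -0.781, 0.176]
force: [-0.5, -0.2, 0.6]
gripper_width: -0.0002
```

```bash
python3 st.py;python3 - <<'E'
from h import *
im=read_camera('wrist');cv2.imwrite('pics/n6.png',cv2.resize(im[150:380,150:370],None,fx=2.5,fy=2.5,interpolation=cv2.INTER_CUBIC))
t=read_camera('scene');cv2.imwrite('pics/n6s.png',cv2.resize(t[140:310,160:340],None,fx=3.3,fy=3.3,interpolation=cv2.INTER_CUBIC))
E
```

```text
23.72 tcp chest mm [ 34.6 -61.6  92.9] F chest [-0.6 -0.1  0.6] approach [ 0.704  0.001 -0.71 ] jaw [0.003 1.    0.004]
[-0.58 -0.11  2.17  0.9   0.67 -2.94] -0.00022995514618853456
```

View pics/n6.png

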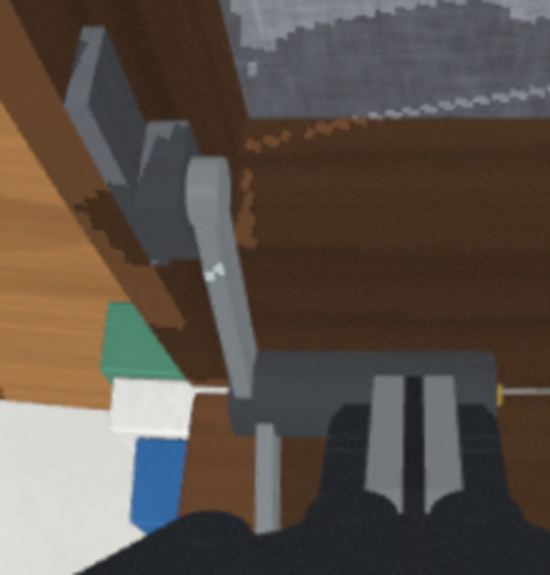

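View pics/n6s.png

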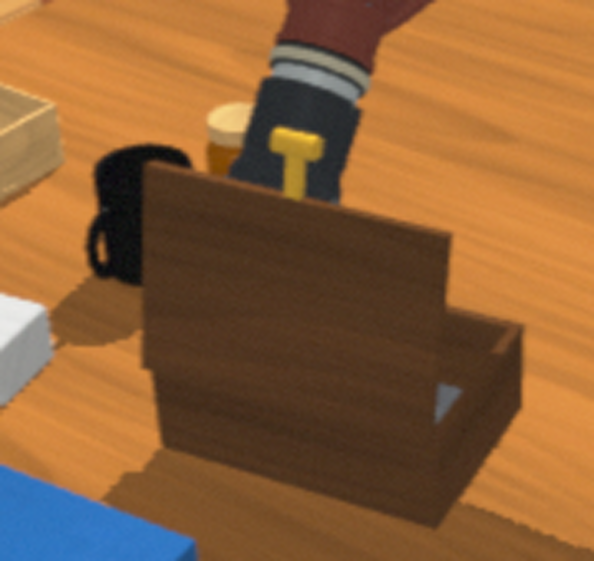

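>>> {"fn": "carry_out", "kwargs": {
  "steps": [
    {"xyz":[-0.1,-0.02,0.1],"delta_rot":[0,0,0],"fingers":0.0},
    {"xyz":[-0.3,-0.05,0.3],"delta_rot":[0,0,0],"fingers":0.0},
    {"xyz":[-0.6,-0.1,0.6],"delta_rot":[0,0,0],"fingers":0.0},
    {"xyz":[-0.6,-0.1,0.6],"delta_rot":[0,0,0],"fingers":0.0},
    {"xyz":[0,0,0],"delta_rot":[0,0,0],"fingers":0.0}
  ]
}}

```text
clock: 24.23
tcp_pos: [0.5605, -0.1574, 0.1456]
ee_rot: [-1.573, -0.786, 0.179]
force: [0.8, -0.8, 0.6]
gripper_width: -0.0001
```

```bash
python3 st.py;python3 - <<'E'
from h import *
im=read_camera('wrist');cv2.imwrite('pics/q.png',im)
t=read_camera('scene');cv2.imwrite('pics/q_s.png',cv2.resize(t[140:310,160:340],None,fx=3.3,fy=3.3,interpolation=cv2.INTER_CUBIC))
t=read_camera('top');cv2.imwrite('pics/q_t.png',cv2.resize(t[120:270,290:430],None,fx=4,fy=4,interpolation=cv2.INTER_CUBIC))
E
```

```text
24.23 tcp chest mm [-14.3 -62.5 145.6] F chest [ 0.6 -0.9  0.6] approach [ 0.708 -0.004 -0.707] jaw [ 0.004  1.    -0.002]
[-0.66 -0.32  2.24  0.81  0.81 -2.87] -0.0001384584042476875
```

View pics/q.png

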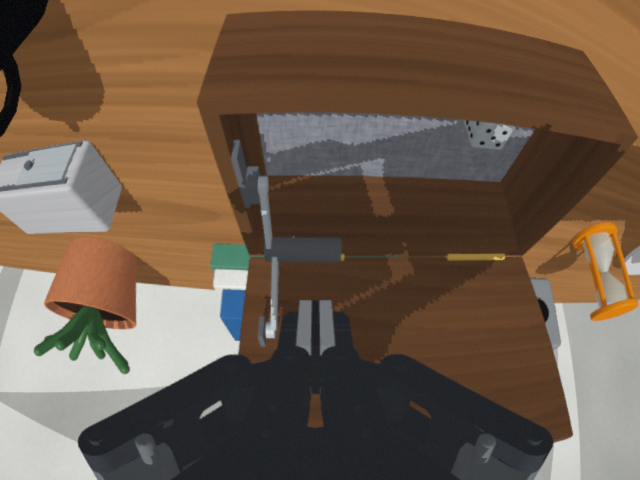

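View pics/q_s.png

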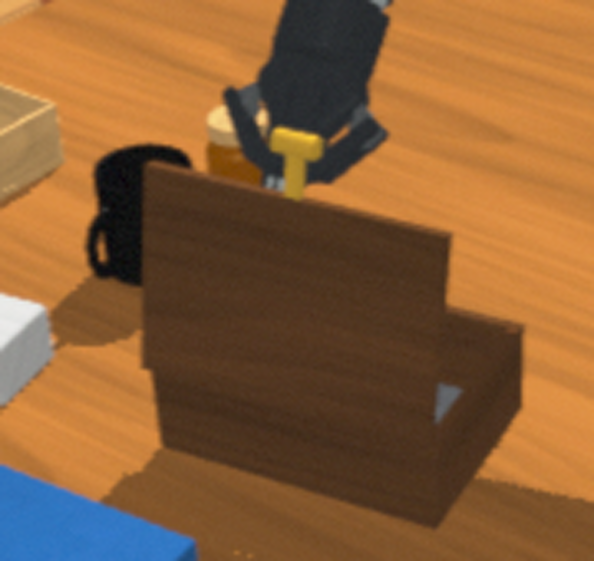

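View pics/q_t.png

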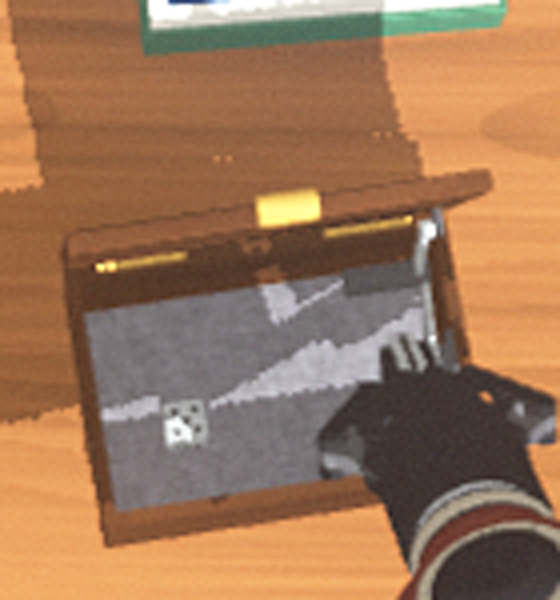

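```bash
python3 - <<'E'
from h import *
p=np.load('chest.npy');Rc=Ro.from_euler('z',p[2]).as_matrix();o=np.array([p[0],p[1],0])
def H(t): return Rc@np.array([.075-.185*np.cos(t)+.006*np.sin(t),0,.075+.185*np.sin(t)+.006*np.cos(t)])+o
for t in np.arange(1.25,1.6,.05): print(round(t,2),proj('scene',H(t))[0].round(1),proj('top',H(t))[0].round(1),H(t).round(4))
print('obs',160+297/3.3,140+142/3.3,290+288/4,120+208/4)
E
```

```text
1.25 [254.6 180.1] [362.1 180.8] [ 0.5853 -0.0894  0.2525]
1.3 [252.5 181. ] [361.4 176.2] [ 0.5941 -0.0877  0.2549]
1.35 [250.4 182.2] [360.6 171.5] [ 0.603  -0.0861  0.2568]
1.4 [248.3 183.5] [359.9 166.9] [ 0.6119 -0.0845  0.2583]
1.45 [246.1 185.1] [359.1 162.4] [ 0.621  -0.0828  0.2594]
1.5 [243.9 186.9] [358.3 157.8] [ 0.6301 -0.0811  0.26  ]
1.55 [241.7 189. ] [357.4 153.4] [ 0.6392 -0.0795  0.2601]
1.6 [239.5 191.2] [356.6 149. ] [ 0.6483 -0.0778  0.2597]
obs 250.0 183.03030303030303 362.0 172.0
```

>>> {"fn": "carry_out", "kwargs": {
  "steps": [
    {"xyz":[0,0,0.95],"delta_rot":[-0.18,0.98,0],"fingers":0.0},
    {"xyz":[0,0,0.95],"delta_rot":[-0.18,0.98,0],"fingers":0.0},
    {"xyz":[0,0,0.95],"delta_rot":[-0.18,0.98,0],"fingers":0.0},
    {"xyz":[0,0,0.95],"delta_rot":[-0.18,0.98,0],"fingers":0.0},
    {"xyz":[0,0,0.95],"delta_rot":[-0.18,0.98,0],"fingers":0.0},
    {"xyz":[0,0,0.95],"delta_rot":[-0.18,0.98,0],"fingers":0.3},
    {"xyz":[0.1,0.6,0],"delta_rot":[-0.18,0.98,0],"fingers":0.6},
    {"xyz":[0.2,0.6,0],"delta_rot":[-0.18,0.98,0],"fingers":0.6},
    {"xyz":[0.2,0.6,0],"delta_rot":[-0.18,0.98,0],"fingers":0.6},
    {"xyz":[0.2,0.5,0],"delta_rot":[0,0,0],"fingers":0.6}
  ]
}}

```text
clock: 25.22
tcp_pos: [0.5838, -0.0849, 0.3105]
ee_rot: [-1.569, 0.005, 0.18]
force: [-0.4, 0.2, -0.7]
gripper_width: 0.0516
```

```bash
python3 st.py;python3 - <<'E'
from h import *
s=sense();print(s['tcp_pos'],s['ee_rot'])
im=read_camera('wrist');cv2.imwrite('pics/r.png',im)
p=np.load('chest.npy');Rc=Ro.from_euler('z',p[2]).as_matrix();o=np.array([p[0],p[1],0])
def H(t): return Rc@np.array([.075-.185*np.cos(t)+.006*np.sin(t),0,.075+.185*np.sin(t)+.006*np.cos(t)])+o
for t in (1.3,1.35,1.4): print(t,wproj(s,H(t)))
E
```

```text
25.22 tcp chest mm [ 21.8   4.7 310.5] F chest [-0.3  0.3 -0.7] approach [-0.005  0.002 -1.   ] jaw [0.001 1.    0.002]
[-0.27 -0.06  1.6  -0.    1.61 -2.02] 0.05156780025528189
[ 0.58384252 -0.08485528  0.31046178] [-1.56890781  0.00548041  0.18041366]
1.3 [[306.63600099 285.93757692]]
1.35 [[306.73566925 301.07238619]]
1.4 [[306.85790718 315.63636012]]
```

View pics/r.png

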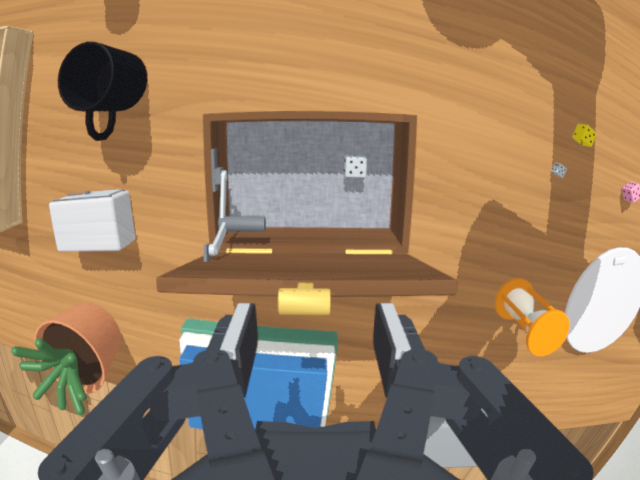

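>>> {"fn": "carry_out", "kwargs": {
  "steps": [
    {"xyz":[0.33,-0.04,0],"delta_rot":[0,0,0],"fingers":0.6},
    {"xyz":[0.33,-0.04,-0.2],"delta_rot":[0,0,0],"fingers":0.6},
    {"xyz":[0,0,-0.7],"delta_rot":[0,0,0],"fingers":0.6},
    {"xyz":[0,0,-0.8],"delta_rot":[0,0,0],"fingers":0.6},
    {"xyz":[0,0,-0.6],"delta_rot":[0,0,0],"fingers":0.6},
    {"xyz":[0,0,0],"delta_rot":[0,0,0],"fingers":0.6}
  ]
}}

```text
clock: 25.77
tcp_pos: [0.5992, -0.0897, 0.2373]
ee_rot: [-1.567, 0.009, 0.177]
force: [-0.4, 0.0, -1.4]
gripper_width: 0.0514
```

```bash
python3 ft.py;python3 - <<'E'
from h import *
s=sense();print(s['tcp_pos'],s['ee_rot'])
im=read_camera('wrist');cv2.imwrite('pics/r2.png',im)
E
```

```text
clock 25.77 th 1.323 R 182.9 y -2.8 Ft -0.67 Fr -1.26 Fy 0.07 w 0.0514
[ 0.59916133 -0.08967837  0.23731338] [-1.56667645  0.0090284   0.17686303]
```

View pics/r2.png

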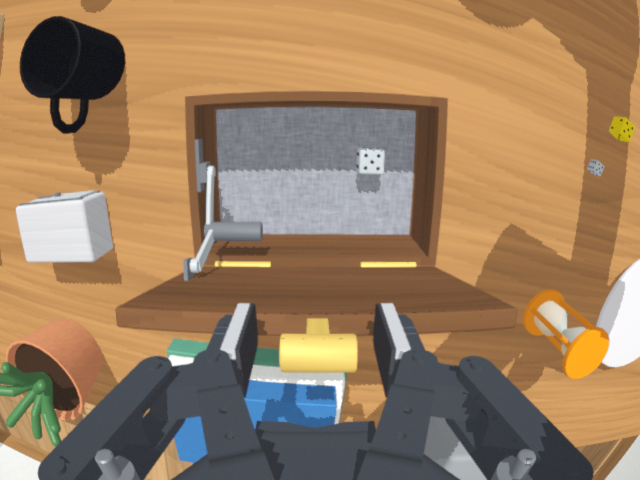

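```bash
python3 - <<'E'
from h import *
s=sense();print(s['tcp_pos'])
for uv in [(318,353),(281,352),(356,352)]:
    a,d=wray(s,uv);
    for z in(.256,.26): print(uv,(a+d*(z-a[2])/d[2]).round(4))
E
```

```text
[ 0.60009729 -0.08986451  0.24005459]
(318, 353) [ 0.6069 -0.0873  0.256 ]
(318, 353) [ 0.6041 -0.0878  0.26  ]
(281, 352) [ 0.6092 -0.1024  0.256 ]
(281, 352) [ 0.6064 -0.1025  0.26  ]
(356, 352) [ 0.6039 -0.0718  0.256 ]
(356, 352) [ 0.6012 -0.0728  0.26  ]
```

>>> {"fn": "carry_out", "kwargs": {
  "steps": [
    {"xyz":[0.17,0.07,0],"delta_rot":[0,0,0],"fingers":0.6},
    {"xyz":[0,0,0],"delta_rot":[0,0,0],"fingers":0.6},
    {"xyz":[0,0,0],"delta_rot":[0,0,0],"fingers":0.4},
    {"xyz":[0,0,0],"delta_rot":[0,0,0],"fingers":0.2},
    {"xyz":[0,0,0],"delta_rot":[0,0,0],"fingers":0.0},
    {"xyz":[0,0,0],"delta_rot":[0,0,0],"fingers":0.0},
    {"xyz":[0,0,0],"delta_rot":[0,0,0],"fingers":0.0}
  ]
}}

```text
clock: 26.4
tcp_pos: [0.6074, -0.0872, 0.246]
ee_rot: [-1.571, -0.003, 0.178]
force: [-0.2, 1.6, 5.4]
gripper_width: 0.0286
```

```bash
python3 ft.py;python3 - <<'E'
from h import *
s=sense();print(s['tcp_pos'],s['ee_rot'])
im=read_camera('wrist');cv2.imwrite('pics/r3.png',im)
E
```

```text
clock 26.40 th 1.377 R 189.9 y -1.8 Ft 1.01 Fr 5.30 Fy 1.63 w 0.0286
[ 0.60743842 -0.08715775  0.24599804] [-1.57137905 -0.00305073  0.1778707 ]
```

View pics/r3.png

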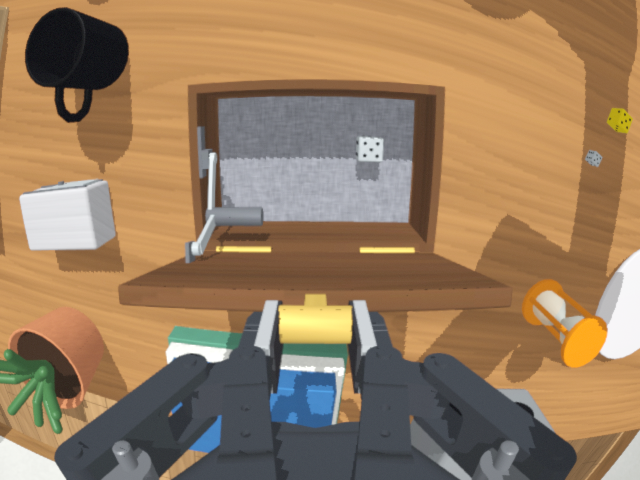

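```bash
python3 arc.py 1.355 0.005 45
```

```text
1.325 [-0.18, -0.03, -0.04]
1.295 [-0.18, -0.04, -0.04]
1.265 [-0.17, -0.03, -0.05]
1.235 [-0.18, -0.03, -0.05]
1.205 [-0.17, -0.03, -0.06]
1.175 [-0.17, -0.03, -0.06]
1.145 [-0.17, -0.03, -0.07]
1.115 [-0.17, -0.03, -0.07]
1.085 [-0.16, -0.04, -0.08]
1.055 [-0.16, -0.02, -0.08]
1.025 [-0.16, -0.03, -0.09]
0.995 [-0.16, -0.03, -0.1]
0.965 [-0.16, -0.03, -0.09]
0.935 [-0.15, -0.03, -0.11]
0.905 [-0.15, -0.03, -0.1]
0.875 [-0.14, -0.02, -0.12]
0.845 [-0.14, -0.03, -0.11]
0.815 [-0.14, -0.02, -0.12]
0.785 [-0.13, -0.03, -0.13]
0.755 [-0.14, -0.02, -0.12]
0.725 [-0.12, -0.03, -0.14]
0.695 [-0.13, -0.02, -0.13]
0.665 [-0.11, -0.02, -0.14]
0.635 [-0.12, -0.02, -0.15]
0.605 [-0.11, -0.02, -0.14]
0.575 [-0.11, -0.02, -0.15]
0.545 [-0.1, -0.02, -0.16]
0.515 [-0.09, -0.02, -0.16]
0.485 [-0.1, -0.02, -0.15]
0.455 [-0.09, -0.01, -0.17]
0.425 [-0.08, -0.02, -0.16]
0.395 [-0.08, -0.01, -0.17]
0.365 [-0.07, -0.01, -0.17]
0.335 [-0.07, -0.02, -0.17]
0.305 [-0.06, -0.01, -0.17]
0.275 [-0.06, -0.01, -0.18]
0.245 [-0.05, -0.01, -0.18]
0.215 [-0.05, -0.01, -0.18]
0.185 [-0.04, -0.01, -0.18]
0.155 [-0.04, -0.0, -0.18]
0.125 [-0.03, -0.01, -0.18]
0.095 [-0.02, -0.0, -0.18]
0.065 [-0.02, -0.01, -0.19]
0.035 [-0.02, 0.0, -0.18]
0.005 [-0.01, -0.0, -0.19]
```

>>> {"fn": "carry_out", "kwargs": {
  "steps": [
    {"xyz":[0,0,0.05],"delta_rot":[0,0,0],"fingers":0.0},
    {"xyz":[-0.09,-0.02,-0.01],"delta_rot":[0,0,0],"fingers":0.0},
    {"xyz":[-0.17,-0.03,-0.04],"delta_rot":[0,0,0],"fingers":0.0},
    {"xyz":[0,0,0],"delta_rot":[0,0,0],"fingers":0.0}
  ]
}}

```text
clock: 26.78
tcp_pos: [0.5987, -0.0887, 0.2441]
ee_rot: [-1.571, -0.001, 0.178]
force: [0.5, 2.9, 1.3]
gripper_width: 0.0286
```

```bash
python3 ft.py
```

```text
clock 26.78 th 1.329 R 189.6 y -1.8 Ft 1.31 Fr 1.08 Fy 2.76 w 0.0286
```

>>> {"fn": "carry_out", "kwargs": {
  "steps": [
    {"xyz":[-0.18,-0.04,-0.04],"delta_rot":[0,0,0],"fingers":0.0},
    {"xyz":[-0.17,-0.03,-0.05],"delta_rot":[0,0,0],"fingers":0.0},
    {"xyz":[-0.18,-0.03,-0.05],"delta_rot":[0,0,0],"fingers":0.0},
    {"xyz":[-0.17,-0.03,-0.06],"delta_rot":[0,0,0],"fingers":0.0},
    {"xyz":[-0.17,-0.03,-0.06],"delta_rot":[0,0,0],"fingers":0.0},
    {"xyz":[-0.17,-0.03,-0.07],"delta_rot":[0,0,0],"fingers":0.0}
  ]
}}

```text
clock: 27.28
tcp_pos: [0.5671, -0.0942, 0.2345]
ee_rot: [-1.57, -0.001, 0.177]
force: [0.4, 5.9, 5.0]
gripper_width: 0.0283
```

```bash
sed -i 's/16.4/10.6/' ft.py; python3 ft.py; python3 - <<'E'
from h import *
im=read_camera('wrist');cv2.imwrite('pics/t.png',im[100:420,120:520])
E
```

```text
clock 27.28 th 1.141 R 184.5 y -1.5 Ft 3.30 Fr 4.00 Fy 5.76 w 0.0283
```

View pics/t.png

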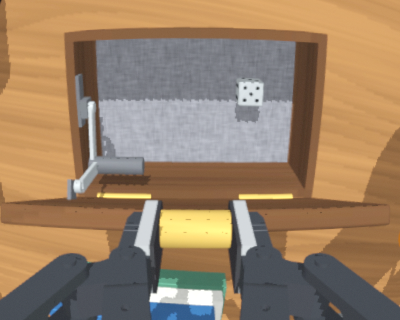

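>>> {"fn": "carry_out", "kwargs": {
  "steps": [
    {"xyz":[-0.17,0,-0.05],"delta_rot":[0,0,0],"fingers":0.0},
    {"xyz":[-0.17,-0.01,-0.06],"delta_rot":[0,0,0],"fingers":0.0},
    {"xyz":[-0.16,-0.03,-0.08],"delta_rot":[0,0,0],"fingers":0.0},
    {"xyz":[-0.16,-0.03,-0.09],"delta_rot":[0,0,0],"fingers":0.0},
    {"xyz":[-0.16,-0.03,-0.1],"delta_rot":[0,0,0],"fingers":0.0},
    {"xyz":[-0.16,-0.03,-0.09],"delta_rot":[0,0,0],"fingers":0.0},
    {"xyz":[-0.15,-0.03,-0.11],"delta_rot":[0,0,0],"fingers":0.0},
    {"xyz":[-0.15,-0.03,-0.1],"delta_rot":[0,0,0],"fingers":0.0}
  ]
}}

```text
clock: 28.0
tcp_pos: [0.5286, -0.1008, 0.2139]
ee_rot: [-1.572, 0.0, 0.177]
force: [0.1, -1.7, 5.5]
gripper_width: 0.0283
```

```bash
python3 ft.py
```

```text
clock 28.00 th 0.902 R 185.8 y -1.0 Ft 3.06 Fr 4.51 Fy -1.70 w 0.0283
```

>>> {"fn": "carry_out", "kwargs": {
  "steps": [
    {"xyz":[-0.16,-0.03,-0.1],"delta_rot":[0,0,0],"fingers":0.0},
    {"xyz":[-0.15,-0.03,-0.1],"delta_rot":[0,0,0],"fingers":0.0},
    {"xyz":[-0.15,-0.02,-0.11],"delta_rot":[0,0,0],"fingers":0.0},
    {"xyz":[-0.13,-0.03,-0.13],"delta_rot":[0,0,0],"fingers":0.0},
    {"xyz":[-0.14,-0.02,-0.12],"delta_rot":[0,0,0],"fingers":0.0},
    {"xyz":[-0.12,-0.03,-0.14],"delta_rot":[0,0,0],"fingers":0.0},
    {"xyz":[-0.13,-0.02,-0.13],"delta_rot":[0,0,0],"fingers":0.0},
    {"xyz":[-0.11,-0.02,-0.14],"delta_rot":[0,0,0],"fingers":0.0},
    {"xyz":[-0.12,-0.02,-0.15],"delta_rot":[0,0,0],"fingers":0.0}
  ]
}}

```text
clock: 28.75
tcp_pos: [0.4917, -0.1072, 0.18]
ee_rot: [-1.571, 0.003, 0.177]
force: [-4.8, -4.0, 6.8]
gripper_width: 0.0281
```

```bash
python3 ft.py
```

```text
clock 28.75 th 0.631 R 187.7 y -0.6 Ft 2.06 Fr 8.46 Fy -3.08 w 0.0281
```

>>> {"fn": "carry_out", "kwargs": {
  "steps": [
    {"xyz":[-0.14,-0.03,-0.12],"delta_rot":[0,0,0],"fingers":0.0},
    {"xyz":[-0.14,-0.03,-0.13],"delta_rot":[0,0,0],"fingers":0.0},
    {"xyz":[-0.1,-0.03,-0.16],"delta_rot":[0,0,0],"fingers":0.0},
    {"xyz":[-0.09,-0.02,-0.16],"delta_rot":[0,0,0],"fingers":0.0},
    {"xyz":[-0.1,-0.02,-0.15],"delta_rot":[0,0,0],"fingers":0.0},
    {"xyz":[-0.09,-0.02,-0.17],"delta_rot":[0,0,0],"fingers":0.0},
    {"xyz":[-0.08,-0.02,-0.16],"delta_rot":[0,0,0],"fingers":0.0}
  ]
}}

```text
clock: 29.33
tcp_pos: [0.4692, -0.1112, 0.1474]
ee_rot: [-1.568, 0.004, 0.178]
force: [-4.8, 2.5, 4.7]
gripper_width: 0.0282
```

```bash
python3 ft.py;  python3 - <<'E'
from h import *
im=read_camera('wrist');cv2.imwrite('pics/u.png',im[100:420,120:520])
E
```

```text
clock 29.33 th 0.420 R 189.9 y -0.5 Ft 2.38 Fr 5.87 Fy 3.35 w 0.0282
```

View pics/u.png

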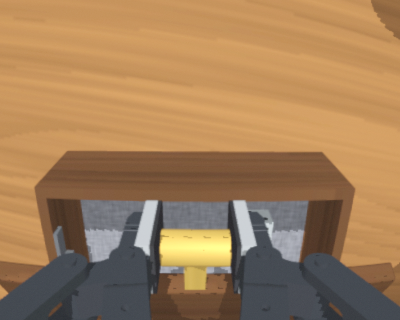

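>>> {"fn": "carry_out", "kwargs": {
  "steps": [
    {"xyz":[-0.1,-0.01,-0.16],"delta_rot":[0,0,0],"fingers":0.0},
    {"xyz":[-0.09,-0.01,-0.16],"delta_rot":[0,0,0],"fingers":0.0},
    {"xyz":[-0.08,-0.01,-0.17],"delta_rot":[0,0,0],"fingers":0.0},
    {"xyz":[-0.06,-0.01,-0.17],"delta_rot":[0,0,0],"fingers":0.0},
    {"xyz":[-0.06,-0.01,-0.18],"delta_rot":[0,0,0],"fingers":0.0},
    {"xyz":[-0.05,-0.01,-0.18],"delta_rot":[0,0,0],"fingers":0.0},
    {"xyz":[-0.05,-0.01,-0.18],"delta_rot":[0,0,0],"fingers":0.0}
  ]
}}

```text
clock: 29.97
tcp_pos: [0.4546, -0.1137, 0.1112]
ee_rot: [-1.569, 0.003, 0.178]
force: [-5.7, 3.5, 3.3]
gripper_width: 0.0283
```

```bash
python3 ft.py
```

```text
clock 29.97 th 0.214 R 191.4 y -0.3 Ft 1.94 Fr 5.66 Fy 4.50 w 0.0283
```

>>> {"fn": "carry_out", "kwargs": {
  "steps": [
    {"xyz":[-0.06,0.01,-0.16],"delta_rot":[0,0,0],"fingers":0.0},
    {"xyz":[-0.05,0,-0.15],"delta_rot":[0,0,0],"fingers":0.0},
    {"xyz":[-0.03,0,-0.15],"delta_rot":[0,0,0],"fingers":0.0},
    {"xyz":[-0.03,0,-0.15],"delta_rot":[0,0,0],"fingers":0.0},
    {"xyz":[-0.02,0,-0.14],"delta_rot":[0,0,0],"fingers":0.0},
    {"xyz":[-0.02,0,-0.12],"delta_rot":[0,0,0],"fingers":0.0},
    {"xyz":[-0.01,0,-0.1],"delta_rot":[0,0,0],"fingers":0.0},
    {"xyz":[0,0,0],"delta_rot":[0,0,0],"fingers":0.0}
  ]
}}

```text
clock: 30.63
tcp_pos: [0.4486, -0.1147, 0.0823]
ee_rot: [-1.573, 0.002, 0.178]
force: [-4.3, -3.9, -0.7]
gripper_width: 0.0284
```

```bash
python3 ft.py
```

```text
clock 30.63 th 0.061 R 192.4 y -0.2 Ft -1.20 Fr 4.81 Fy -3.04 w 0.0284
```

>>> {"fn": "carry_out", "kwargs": {
  "steps": [
    {"xyz":[-0.02,-0.02,-0.08],"delta_rot":[0,0,0],"fingers":0.0},
    {"xyz":[-0.01,0,-0.08],"delta_rot":[0,0,0],"fingers":0.0},
    {"xyz":[0,0,-0.08],"delta_rot":[0,0,0],"fingers":0.0},
    {"xyz":[0,0,-0.06],"delta_rot":[0,0,0],"fingers":0.0},
    {"xyz":[0,0,0],"delta_rot":[0,0,0],"fingers":0.0}
  ]
}}

```text
clock: 31.05
tcp_pos: [0.4478, -0.1149, 0.0734]
ee_rot: [-1.572, 0.002, 0.178]
force: [-5.5, -3.7, -0.3]
gripper_width: 0.0286
```

```bash
python3 ft.py;  python3 - <<'E'
from h import *
im=read_camera('wrist');cv2.imwrite('pics/v.png',im)
im=read_camera('scene');cv2.imwrite('pics/v_s.png',cv2.resize(im[180:310,190:340],None,fx=4,fy=4,interpolation=cv2.INTER_CUBIC))
E
```

```text
clock 31.05 th 0.014 R 192.7 y -0.2 Ft -0.58 Fr 6.00 Fy -2.62 w 0.0286
```

View pics/v_s.png

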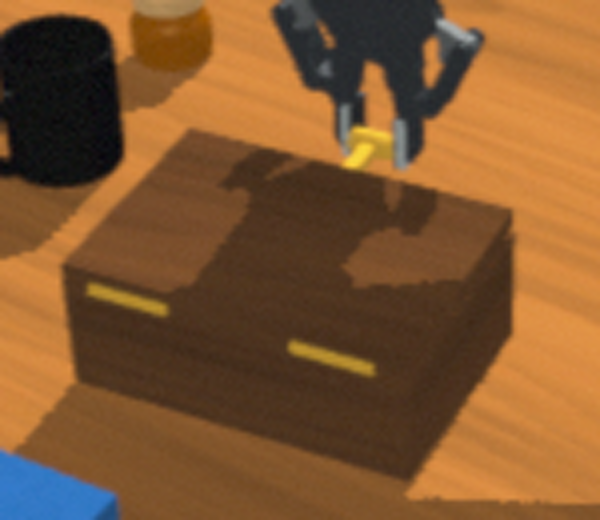

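View pics/v.png

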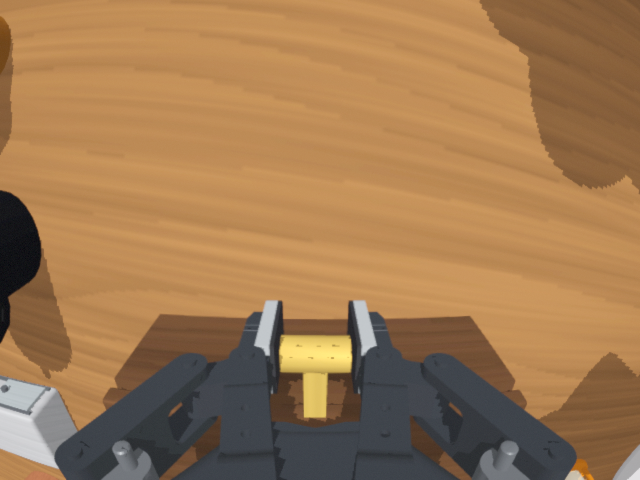

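>>> {"fn": "carry_out", "kwargs": {
  "steps": [
    {"xyz":[-0.02,-0.03,-0.04],"delta_rot":[0,0,0],"fingers":0.0},
    {"xyz":[0,0,-0.03],"delta_rot":[0,0,0],"fingers":0.0},
    {"xyz":[0,0,0],"delta_rot":[0,0,0],"fingers":0.0}
  ]
}}

```text
clock: 31.4
tcp_pos: [0.4476, -0.1149, 0.0716]
ee_rot: [-1.57, 0.001, 0.177]
force: [-3.6, 1.2, -0.7]
gripper_width: 0.0286
```

>>> {"fn": "carry_out", "kwargs": {
  "steps": [
    {"xyz":[0,0,-0.03],"delta_rot":[0,0,0],"fingers":0.0},
    {"xyz":[0,0,-0.02],"delta_rot":[0,0,0],"fingers":0.0},
    {"xyz":[0,0,0],"delta_rot":[0,0,0],"fingers":0.0}
  ]
}}

```text
clock: 31.65
tcp_pos: [0.4475, -0.1149, 0.0704]
ee_rot: [-1.57, 0.001, 0.178]
force: [-4.7, 2.3, -0.3]
gripper_width: 0.0286
```

>>> {"fn": "carry_out", "kwargs": {
  "steps": [
    {"xyz":[0,0,-0.03],"delta_rot":[0,0,0],"fingers":0.0},
    {"xyz":[0,0,-0.02],"delta_rot":[0,0,0],"fingers":0.0},
    {"xyz":[0,0,0],"delta_rot":[0,0,0],"fingers":0.0}
  ]
}}

```text
clock: 31.9
tcp_pos: [0.4474, -0.115, 0.0688]
ee_rot: [-1.57, 0.001, 0.178]
force: [-4.9, 1.0, 0.9]
gripper_width: 0.0287
```

>>> {"fn": "carry_out", "kwargs": {
  "steps": [
    {"xyz":[0,0,-0.03],"delta_rot":[0,0,0],"fingers":0.0},
    {"xyz":[0,0,-0.02],"delta_rot":[0,0,0],"fingers":0.0},
    {"xyz":[0,0,0],"delta_rot":[0,0,0],"fingers":0.0}
  ]
}}

```text
clock: 32.15
tcp_pos: [0.4474, -0.1149, 0.0673]
ee_rot: [-1.57, 0.001, 0.178]
force: [-4.6, 2.1, 1.0]
gripper_width: 0.028
```

>>> {"fn": "carry_out", "kwargs": {
  "steps": [
    {"xyz":[0,0,-0.03],"delta_rot":[0,0,0],"fingers":0.0},
    {"xyz":[0,0,-0.02],"delta_rot":[0,0,0],"fingers":0.0},
    {"xyz":[0,0,0],"delta_rot":[0,0,0],"fingers":0.0}
  ]
}}

```text
clock: 32.4
tcp_pos: [0.4473, -0.115, 0.0658]
ee_rot: [-1.57, 0.002, 0.178]
force: [-5.7, 1.1, 0.9]
gripper_width: 0.0285
```

>>> {"fn": "carry_out", "kwargs": {
  "steps": [
    {"xyz":[0,0,-0.03],"delta_rot":[0,0,0],"fingers":0.0},
    {"xyz":[0,0,-0.02],"delta_rot":[0,0,0],"fingers":0.0},
    {"xyz":[0,0,0],"delta_rot":[0,0,0],"fingers":0.0}
  ]
}}

```text
clock: 32.65
tcp_pos: [0.4473, -0.115, 0.0651]
ee_rot: [-1.57, 0.002, 0.178]
force: [-8.3, 2.7, 6.1]
gripper_width: 0.0283
```

```bash
python3 ft.py;  python3 - <<'E'
from h import *
s=sense();im=read_camera('wrist');cv2.imwrite('pics/w.png',im)
p=np.load('chest.npy');Rc=Ro.from_euler('z',p[2]).as_matrix();o=np.array([p[0],p[1],0])
print(wproj(s,np.array([Rc@np.array(l)/1000+o for l in ([-110,15,81],[-110,-15,81])])))
im=read_camera('scene');cv2.imwrite('pics/w_s.png',cv2.resize(im[180:310,190:340],None,fx=4,fy=4,interpolation=cv2.INTER_CUBIC))
E
```

```text
clock 32.65 th -0.029 R 193.0 y -0.2 Ft 6.09 Fr 7.71 Fy 4.18 w 0.0283
[[351.23792421 354.13339421]
 [279.25650901 354.40161843]]
```

View pics/w_s.png

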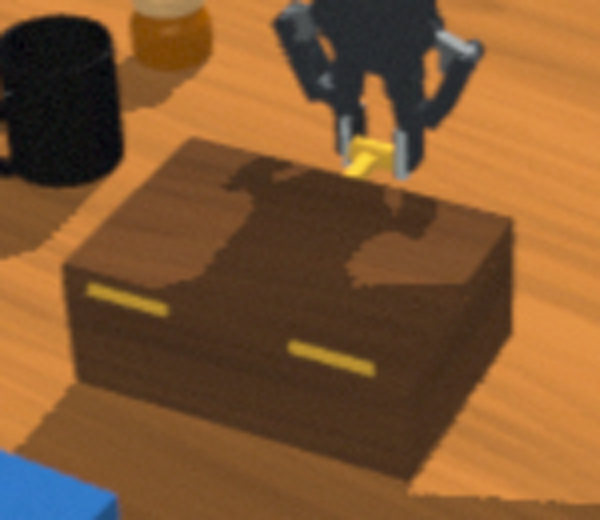

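View pics/w.png

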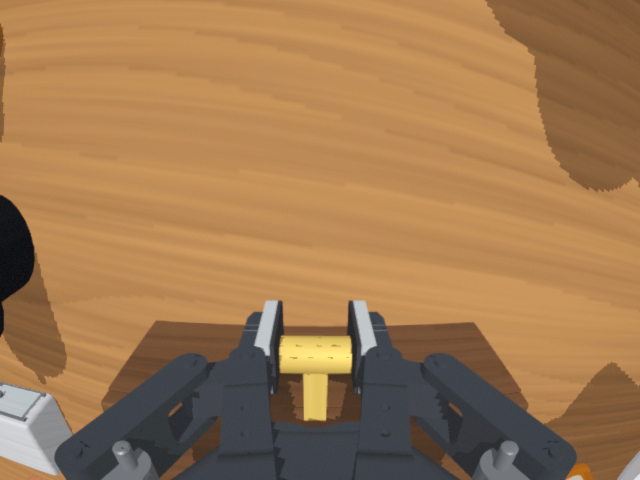

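>>> {"fn": "carry_out", "kwargs": {
  "steps": [
    {"xyz":[0,0,0.02],"delta_rot":[0,0,0],"fingers":0.0},
    {"xyz":[0,0,0],"delta_rot":[0,0,0],"fingers":0.3},
    {"xyz":[0,0,0],"delta_rot":[0,0,0],"fingers":0.6},
    {"xyz":[0,0,0],"delta_rot":[0,0,0],"fingers":0.7},
    {"xyz":[0,0,0],"delta_rot":[0,0,0],"fingers":0.7},
    {"xyz":[0,0,0],"delta_rot":[0,0,0],"fingers":0.7},
    {"xyz":[0,0,0.4],"delta_rot":[0,0,0],"fingers":0.7},
    {"xyz":[0,0,0.8],"delta_rot":[0,0,0],"fingers":0.7},
    {"xyz":[0,0,0.9],"delta_rot":[0,0,0],"fingers":0.7},
    {"xyz":[0,0,0.9],"delta_rot":[0,0,0],"fingers":0.7}
  ]
}}

```text
clock: 33.58
tcp_pos: [0.4478, -0.1152, 0.1561]
ee_rot: [-1.571, 0.0, 0.178]
force: [-0.2, 0.1, -0.2]
gripper_width: 0.06
```

>>> {"fn": "carry_out", "kwargs": {
  "steps": [
    {"xyz":[-0.5,0,0.5],"delta_rot":[0,0,0],"fingers":0.7},
    {"xyz":[-0.5,0,0.5],"delta_rot":[0,0,0],"fingers":0.7},
    {"xyz":[0,0,0],"delta_rot":[0,0,0],"fingers":0.7}
  ]
}}

```text
clock: 33.83
tcp_pos: [0.4188, -0.1162, 0.1893]
ee_rot: [-1.575, -0.006, 0.177]
force: [0.4, 0.3, 0.5]
gripper_width: 0.0598
```

```bash
python3 - <<'E'
from h import *
s=sense();print(s['clock'],s['tcp_pos'],s['force'])
p=np.load('chest.npy');Rc=Ro.from_euler('z',p[2]).as_matrix();o=np.array([p[0],p[1],0])
im=read_camera('wrist')
print(wproj(s,np.array([Rc@np.array(l)/1000+o for l in ([-110,15,81],[-110,-15,81],[-75,110,87],[-75,-110,87])])))
cv2.imwrite('pics/x.png',im);cv2.imwrite('pics/x_s.png',read_camera('scene'))
E
```

```text
33.8333 [ 0.4188401  -0.11616013  0.18931775] [0.35685878 0.29046412 0.4736385 ]
[[330.80890818 286.72844153]
 [290.71577051 286.78839666]
 [447.71264775 326.72887714]
 [176.05863359 326.80113739]]
```

View pics/x.png

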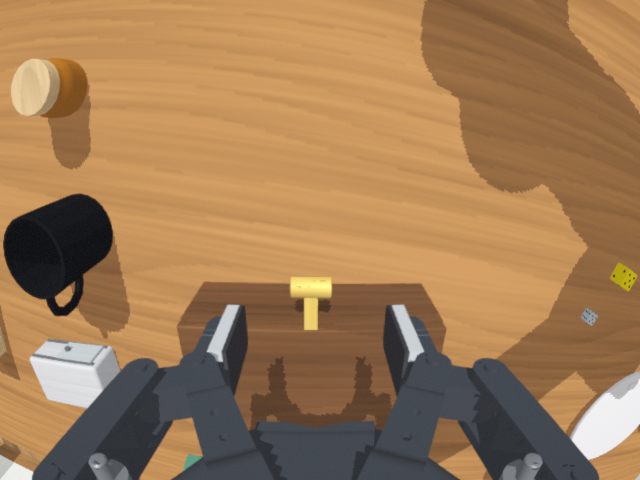

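View pics/x_s.png

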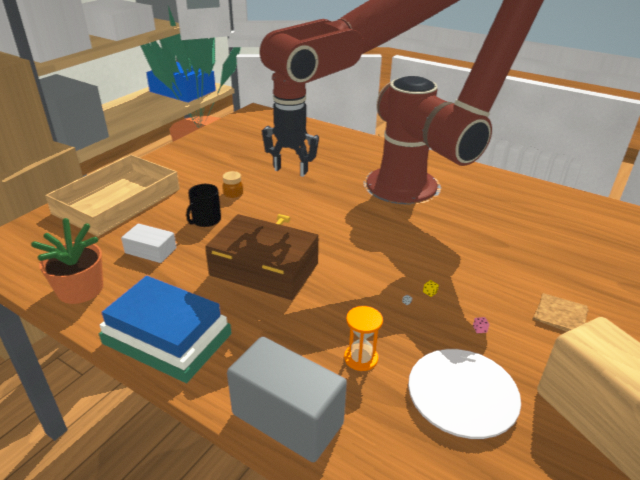

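```bash
python3 - <<'E'
import cv2,numpy as np
a=cv2.imread('pics/a_scene.png').astype(int);b=cv2.imread('pics/x_s.png').astype(int)
d=np.abs(a-b).sum(2)>120
def c(n,x0,y0,x1,y1): print(n,d[y0:y1,x0:x1].sum())
c('mug',185,180,222,228);c('hourglass',340,305,388,372);c('tin',120,225,178,262);c('jar',218,168,246,198);c('small',400,292,414,306);c('bookstack',100,280,230,375)
from bench import *
print(close_job())
E
```

```text
mug 0
hourglass 57
tin 903
jar 0
small 82
bookstack 813
the job is handed in; nothing more can be done
None
```

The lid is shut with the large steel die inside. The job is handed in at about 34 s of the 72 s allowed; no verdict is reported.

**What I did**
- **Opening:** I raised the lid by its handle until the resistance rose steeply, at about 1.65 rad and 7 N. The wrist picture then showed the stay bent just past straight. When I let go, the lid stood on it.
- **Die:** I set the large die down on the left half of the chest floor with very little contact force, about 1.5 N.
- **Breaking the stay:** I pushed the middle joint about 26 mm back and down, reading under 2 N. The lid then leaned to about 1.35 rad and stood there on its own.
- **Closing:** I took the handle again, lowered the lid all the way by hand, and pressed it shut with about 6 N.

**Last checks**
- **Lid:** the handle and lid front edge in the final wrist picture match the shut position within a pixel or two, and the robot is touching nothing.
- **Forces:** force along the lid's swing peaked at about 7 N against the straight stay, under the 12 N limit. While lowering, up to about 9 N of sideways and outward force built up in the grip. The stay was already folded by then.
- **Die:** I saw it lying on the left half of the floor in pictures until the lid was well down. I could not see it once the lid was shut.
- **Stay bracket:** I did not re-measure its position after closing. No reading suggested it had slipped.
- **Other things:** comparing first and last pictures, the mug and jar are unchanged. The tin box (903 pixels), a stack of books (813), the small die (82) and the hourglass (57) did change in brightness. I read that as the arm's shadow, since they look to be in the same places by eye, but I did not measure them again.

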